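Lock up a forme with the quoin key

TASK

Take the red-handled quoin key out of its wooden block, push its square tip well down into the square recess of the brass quoin head on the sloping desk and, with the key, turn the head clockwise until it stops, so that the type is locked up. Then put the key back in its block, upright and fully home, and let go of it. Leave the other things on the bench where they are.

Things in the scene. Friction and masses are not known exactly. Their poses are not given: they have to be found in the camera images.
- key_bar (a point): Centre of the red cross-bar of the loose T-shaped quoin key (about 220 g): the place to grip. Bar 96 mm long (key x), 18 mm thick (key y), 26 mm high (key z), this point half-way up it. Key z runs along the shank away from the tip, straight up while the key stands in its block. The grey hub below the bar, 22 mm across, ends 20 mm below this point.
- key_tip (a point): End of the key's steel tip, on the key's axis, 103 mm below key_bar; axes as key_bar. The tip is square, 16 mm wide, its sides along key x and y, 22 mm long, stepped to 13 and 10 mm in its last 6 mm. Above it the shank is 12 mm across.
- key_collar (a point): Centre of the underside of the key's steel collar (46 mm across, 5 mm thick), on the key's axis, 45 mm above the tip's end and 58 mm below key_bar; axes as key_bar. It rests on the block's top when the key is fully home.
- block_hole0 (a point): Centre of the mouth of the hole in the key's fixed wooden block (90 x 90 mm, 60 mm high); this point lies in its top face, z up. The hole is round, 29 mm across with a 3 mm chamfer, 50 mm deep. The key stands in it at the start, collar on the block, bar centre 58 mm above this point. Block and blue tin may change sides.
- socket (a point): Centre of the mouth of the square recess in the round brass quoin head (52 mm across) on the fixed grey sloping desk. z points straight out of the recess, 30 deg from vertical, leaning towards the robot; x and y lie along the square's sides and turn with the head. Recess 19.5 mm wide, 18 mm deep, 45 deg flare 4 mm deep at the mouth, which stands about 10 mm proud of all around it.
- quoin (a joint): Turn of the quoin head, rad: grows clockwise as seen looking down on the head; 0 is fully loose, 1.2 is its stop (locked). It starts between 0 and 0.45 and stays where it is left; turning it takes about 0.12 N m. A white tick on the head meets the red mark on the left of its housing when locked.
- tin: Closed blue ink tin, 76 mm across, 75 mm high, origin under its centre. Bystander.
- planer: Wooden planing block with cork face, 75 x 120 x 34 mm, origin under its centre. Bystander.
- mallet: Wooden mallet lying down, head 90 mm along y, 56 mm across, handle 170 mm long towards its -x; origin under the head's centre. Bystander.
- brayer: Ink roller 110 mm wide with wooden handle, about 175 mm long, 45 mm high, handle to its -x; origin under its middle. Bystander.
- furn1: Light wooden spacing block, 120 x 30 x 22 mm, origin under its centre. Bystander.
- furn2: Dark wooden spacing block, 80 x 40 x 22 mm, origin under its centre. Bystander.
- stick: Steel composing stick (flat tray) 55 x 200 x 19 mm, origin under its centre. Bystander.
- key: The key itself; origin at the end of its tip, axes as key_bar.
Mind the look-alikes: they are no part of the job. Leave any green or turquoise look-alike of the key alone.

How it is judged:
On the way, in this order (a step that is already met when the one before it is completed fails the run):
1. the key's tip is pushed well down (more than 11 of 18 mm) into the recess of the quoin head, in line with it (z of key_tip in the frame of socket between -0.022 and -0.011 m and distance between key_tip and socket below 0.022 m and angle between the z axis of key_tip and the z axis of socket, either way round below 0.25 rad), for 0.2 s.
2. with the tip still in the recess, the head is turned clockwise to its stop (beyond 1.05 of 1.2 rad) (all of step 1 and value of joint quoin above 1.05 rad), for 0.2 s.
At the end, for the whole second after the job is handed in: The quoin head stands beyond 1.05 rad (stop at 1.2); the key stands in its block, its collar within 4 mm of the block's top and 10 mm of the hole's centre, upright within 0.1 rad, at rest and released (value of joint quoin above 1.05 rad and z of key_collar in the frame of block_hole0 between -0.004 and 0.004 m and horizontal distance between key_collar and block_hole0 below 0.01 m and angle between key_collar's own z axis and vertical below 0.1 rad and linear speed of key below 0.02 m/s); the robot touches nothing.
It fails at once if one of the other things (tin, planing block, mallet, roller, spacing blocks, composing stick) is moved more than 30 mm (distance of any of tin, planer, mallet, brayer, furn1, furn2, stick from where it was at the start of the episode above 0.03 m).
It also fails if it takes over 54 s, if anything falls off the work surface, if the arm or the gripper's body presses on something with over 40 N, if the wrist force passes 120 N, or if a joint passes its speed limit or range.

ROBOT

A 7-joint arm with a two-finger parallel gripper is mounted at the origin on the work surface. World frame = base frame: x ahead of the robot, y to its left, z up, the work surface at z = 0. Lengths are in m, angles in rad, forces in N, time in s.
With the tool pointing down it reaches from about 0.425 to 0.925 m from the base axis. Payload 6.8 kg.
Tool frame: the origin (TCP) lies midway between the tips of the shut fingers; the grasp point (between the pads) lies 19 mm behind it (bot.pinch_z is the distance from the TCP to the grasp point, in m); x points along the fingers, y is the direction in which the jaws open and shut, and the axes are right-handed (so a half turn about x gives the same grasp; the last joint's range is limited). The gripper opens to 85 mm and grips with 20 to 120 N. Pads are 22 mm wide; open, the fingers measure 114 mm over their backs; the gripper's body (76 mm by 85 mm) begins 54 mm behind the grasp point. The pads swing forward as they close: fully open they stand 13 mm farther back than shut.
Start: joints at [-1.393, 0.477, 0.022, 1.555, -0.011, 1.109, -0.083], TCP at [0.19, 0.648, 0.194] pointing down, gripper open.
Joint ranges: [-2.96, 2.96], [-0.34, 2.1], [-1.41, 1.46], [0.24, 2.44], [-1.37, 4.51], [0.17, 1.92], [-2.96, 2.96]. Speed limits (rad/s): [2.39, 2.39, 3.14, 3.14, 3.14, 3.14, 3.14].

INTERFACE

Orientations are given as a unit quaternion [w, x, y, z].
In Python, from station import bot gives the robot as it stands. The module is installed in compiled form; this text tells all that it offers.
- The arm moves only by the tool step_arm, never from a script. Its argument "plan" is a list of rows, each a list of 6 numbers: the shift along the tool's x, y, z in units of 40 mm (1.0 is 40 mm), then the turn, a rotation vector about the tool's x, y, z in units of 360 degrees (1.0 is 360 degrees). In form: [[dx, dy, dz, ax, ay, az], ...]. A call has 1 to 8 rows; each row shifts and turns the commanded pose from where the row before left it, along the tool's axes as they then stand; what a row does not reach is not made up. A row lasts 1/8 s, in which the tool goes at most 62.5 mm and 10.7 degrees, less where a joint would pass 70% of its speed; a pose out of reach is approached as far as the arm can. A call with a number of a shift or a turn outside -1 to 1 is refused whole. A call with a gripper value outside its range is refused whole. "fingers" is the closure, from -1 (fully open) to 1 (shut), set as the call begins (left out, the last holds). The fingers move at their own pace and stop on an object; "force" is the grip in N (left out, the last holds). Time passes only in rows, so rows that do not move let the fingers close. It gives the time, the measured TCP pose, the force and the opening at its end, in the units of the state.
- bot.get_obs(): the state, without advancing time (a new reading comes with each control period).
- bot.read_camera(name): name is "side" or "top"; returns (picture, depth): 480x640x3 uint8, red, green, blue; 480x640 float32, m along the optical axis (not along the pixel's ray), 0 where there is no reading.
- bot.camera_model(name): a dict with "mtx" (3x3 intrinsics, pixels), "origin" and "rotation" of the camera in the world. Camera axes: x right, y up, looking along -z (the intrinsics and any distortion apply to the point x, -y, -z); pixel columns grow to the right and rows downward; lengths in m; the calibration is good to about 2 mm. A picture is of the moment at which its call begins. camera_model takes no time and is no camera call.
- bot.hand_in(): hands the job in, once; it reports no verdict.
The state is a dict: "t": time; "q": joint angles; "joint_vel": joint speeds; "joint_torque": joint torques, N m; "eef_pos": TCP position; "tool_rot": TCP orientation; "contact_force": force on the tool from outside, world axes, zero at the start; "torque": the same for the moment, N m; "gripper_width": opening from 0.0 (shut) to 1.0 (fully open).
Only numpy, scipy, OpenCV 4.12 (cv2) and the standard library are available. Lean on these libraries where they do the work, as an engineer would, in place of code of your own. Each camera call takes 0.05 s, during which the arm holds its last target.

## Working session

There is one attempt and no reset: what is moved stays moved. The work goes in short steps, Python scripts to look and compute and a tool call to move; the robot and the scene stay as the last step left them, time stands still between calls to the robot, and variables do not carry over. Pictures are saved under pics/ and viewed, and the job is handed in when it is done.

Besides the shell and the picture viewer there is one more tool, called after "Request:" as name([rows], argument=value, ...), one row to a line, values as JSON. step_arm: Moves the arm, as the interface text tells. Shifts and turns lie within -1 to 1; 1 stands for 40 mm of shift or 360 degrees of turn. Its arguments: {"type":"object","properties":{"plan":{"type":"array"},"fingers":{"type":"number"},"force":{"type":"number"}},"required":["plan"]}

```bash
mkdir -p pics; ls
python3 - <<'E'
from station import bot
import cv2, numpy as np
o=bot.get_obs()
for k,v in o.items(): print(k,v)
print(bot.pinch_z)
for n in ("side","top"):
    im,d=bot.read_camera(n); np.savez(f"pics/{n}0.npz",im=im,d=d)
    cv2.imwrite(f"pics/{n}0.png",im[:,:,::-1]); print(bot.camera_model(n))
E
```

```text
pics
t 0.0
q [-1.39308048  0.47778801  0.02234311  1.55649219 -0.01154192  1.10931015
 -0.08308244]
joint_vel [-0.00145494 -0.00084819  0.00293761 -0.00117109  0.00055827 -0.00049325
 -0.00222219]
joint_torque [ 7.06685514e-04 -5.96455300e+01  1.60812434e+00 -2.81194353e+01
  1.24632526e-02  9.40079684e-03  1.21420936e-05]
eef_pos [0.19012643 0.64695376 0.19321675]
tool_rot [ 0.69984131  0.10004289  0.69995691 -0.10136021]
contact_force [-0.36383417 -0.11503651 -0.90373417]
torque [-0.01581947 -0.04908815 -0.01977313]
gripper_width 0.9986548508141809
0.0187
{'mtx': array([[481.28143378,   0.        , 320.21456514],
       [  0.        , 481.28143378, 246.39161613],
       [  0.        ,   0.        ,   1.        ]]), 'origin': array([-0.05856336, -0.63613076,  0.78258551]), 'rotation': array([ 0.81800405,  0.40755808, -0.17232694, -0.36751763])}
{'mtx': array([[553.48465089,   0.        , 319.09204968],
       [  0.        , 553.48465089, 236.28966985],
       [  0.        ,   0.        ,   1.        ]]), 'origin': array([ 0.43417077, -0.04195325,  1.21772653]), 'rotation': array([-0.70420227, -0.04458084,  0.03800539,  0.70757848])}
```

View pics/side0.png

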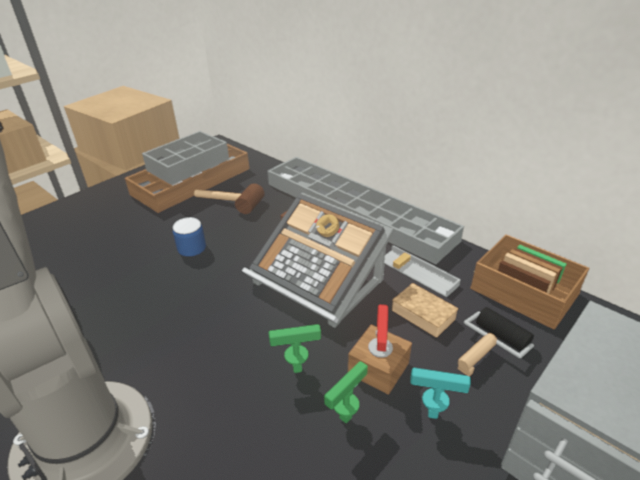

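View pics/top0.png

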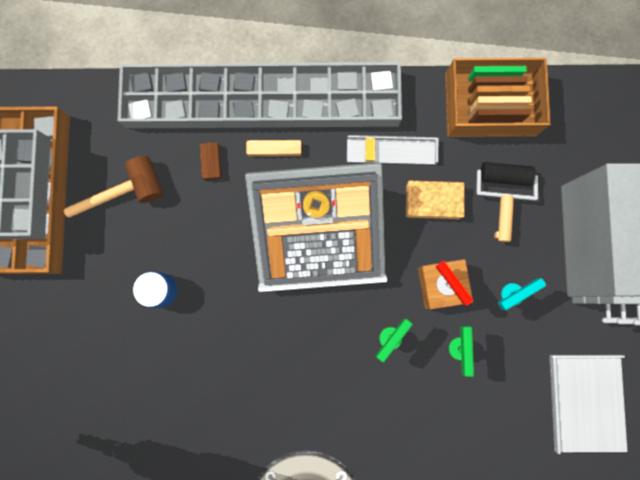

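Top view: the red key is in its block at about (455,283), with the bar running from (440,265) to (470,302). The look-alikes are green at (395,340) and (467,350), turquoise at (522,293), and the green strip in the box at (498,72). The brass quoin head is at (317,205), and the tin at (155,290). I choose the red one, and check it next in a close crop with measurements.

```bash
cat > h.py <<'E'
import numpy as np, cv2
from scipy.spatial.transform import Rotation as R
from station import bot
def rot(q): return R.from_quat([q[1],q[2],q[3],q[0]]).as_matrix()
def cloud(n,d):
    c=bot.camera_model(n); K=c["mtx"]; v,u=np.mgrid[:480,:640]
    p=np.stack([(u-K[0,2])/K[0,0]*d,-(v-K[1,2])/K[1,1]*d,-d],-1)
    return p@rot(c["rotation"]).T+c["origin"]
def proj(n,P):
    c=bot.camera_model(n);K=c["mtx"]; p=(np.atleast_2d(P)-c["origin"])@rot(c["rotation"])
    return np.stack([K[0,0]*p[:,0]/-p[:,2]+K[0,2],K[1,1]*p[:,1]/p[:,2]+K[1,2]],-1)
E
python3 - <<'E'
from h import *
for n in ("side","top"):
    z=np.load(f"pics/{n}0.npz"); im,d=z["im"],z["d"]; P=cloud(n,d); im=im.astype(int)
    red=(im[...,0]>140)&(im[...,1]<70)&(im[...,2]<70)&(d>0)
    vv,uu=np.where(red); print(n,red.sum(),uu.min(),uu.max(),vv.min(),vv.max())
    nl,lab,st,ce=cv2.connectedComponentsWithStats(red.astype(np.uint8))
    for i in range(1,nl):
        if st[i,4]>3:
            q=P[lab==i]; print(st[i],ce[i],q.mean(0),np.percentile(q,[5,50,95],axis=0).round(4).tolist())
            if st[i,4]>50:
                t=q[q[:,2]>np.percentile(q[:,2],95)-0.008]; r=cv2.minAreaRect((t[:,:2]*1000).astype(np.float32)); print("rect mm",r,"z",np.median(t[:,2]))
    desk=P[(d>0)&(abs(P[...,2])<0.02)]; print("ground z",np.median(desk[:,2]))
c=cv2.resize(np.load("pics/top0.npz")["im"][160:320,230:490,::-1],None,fx=3,fy=3,interpolation=cv2.INTER_CUBIC); cv2.imwrite("pics/crop1.png",c)
c=cv2.resize(np.load("pics/side0.npz")["im"][190:400,240:460,::-1],None,fx=2.8,fy=2.8,interpolation=cv2.INTER_CUBIC); cv2.imwrite("pics/crop2.png",c)
E
```

```text
side 85 377 387 304 349
[378 308   1   7   7] [378. 311.] [ 0.50679413 -0.26149741  0.10736176] [[0.4841, -0.277, 0.0353], [0.4909, -0.272, 0.1261], [0.5736, -0.2167, 0.1276]]
[387 314   1  16  16] [387.  321.5] [ 0.47864175 -0.30172552  0.12778419] [[0.4654, -0.3114, 0.1256], [0.4793, -0.3013, 0.128], [0.4919, -0.2921, 0.1296]]
[377 318   1   8   8] [377.  321.5] [ 0.57008534 -0.21909369 -0.00152094] [[0.5614, -0.2255, -0.0044], [0.5708, -0.2186, -0.002], [0.5765, -0.2144, 0.0014]]
[378 342   7   8  50] [380.94 345.92] [ 0.43023183 -0.32418639  0.1191604 ] [[0.4273, -0.3284, 0.1107], [0.4304, -0.3241, 0.1194], [0.4339, -0.3197, 0.127]]
ground z -0.0015545061425864537
top 497 333 473 202 305
[437 261  37  45 494] [454.51619433 283.35020243] [ 0.46804393 -0.2970512   0.12701224] [[0.4335, -0.3232, 0.118], [0.4676, -0.2973, 0.1296], [0.5041, -0.2707, 0.1334]]
rect mm ((468.7981262207031, -297.6915588378906), (95.53831481933594, 18.157047271728516), 35.58979034423828) z 0.1300822125200114
ground z -0.000448086933011016
```

View pics/crop1.png

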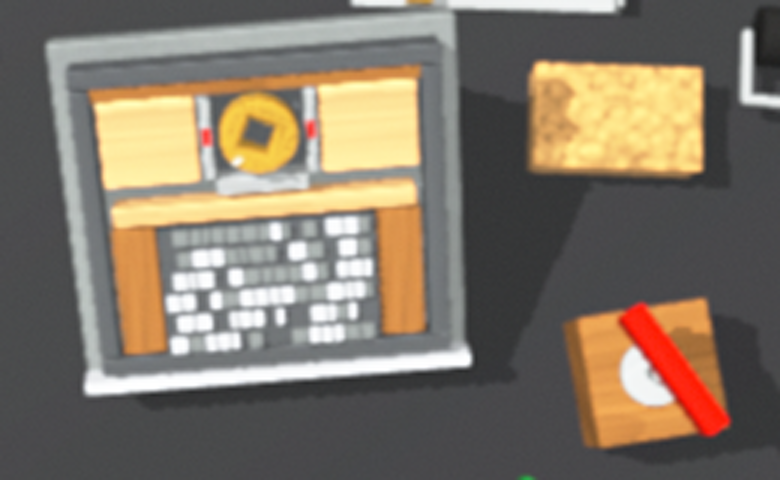

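View pics/crop2.png

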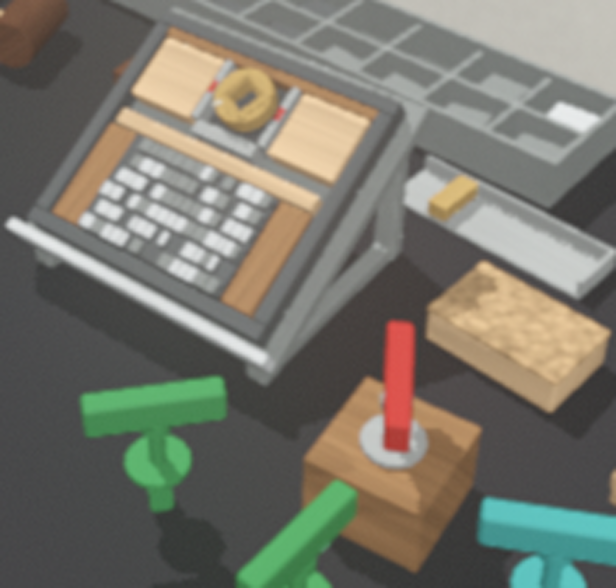

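Run:
```python
from h import *
for n in ("side","top"):
    z=np.load(f"pics/{n}0.npz"); im,d=z["im"],z["d"]; P=cloud(n,d)
    hsv=cv2.cvtColor(im,cv2.COLOR_RGB2HSV)
    # slanted desk/wood region plane fit
    if n=="top": roi=(slice(230,280),slice(275,365))
    else: roi=(slice(235,285),slice(270,335))
    q=P[roi][d[roi]>0]
    m=np.ones(len(q),bool)
    for _ in range(6):
        c=q[m].mean(0); w=np.linalg.svd(q[m]-c)[2][2]; w*=np.sign(w[2]); e=(q-c)@w; m=abs(e)<0.004
    print(n,"plane n",w,"tilt",np.degrees(np.arccos(w[2])),"az",np.degrees(np.arctan2(w[1],w[0])),"c",c,"rms",e[m].std())
    u0,v0=(317,205) if n=="top" else (328,225)
    reg=np.zeros(d.shape,bool); reg[v0-20:v0+20,u0-20:u0+20]=1
    br=reg&(hsv[...,0]>16)&(hsv[...,0]<30)&(hsv[...,1]>(150 if n=="top" else 110))
    nl,lab,st,ce=cv2.connectedComponentsWithStats(br.astype(np.uint8)); i=1+np.argmax(st[1:,4]); b=lab==i; print(st[i],ce[i])
    q=P[b&(d>0)]; e=(q-c)@w; print("brass height over plane pct",np.percentile(e,[5,25,50,75,95]).round(4), "median pos",np.median(q,0))
    cn=cv2.findContours(b.astype(np.uint8),cv2.RETR_EXTERNAL,cv2.CHAIN_APPROX_NONE)[0]; el=cv2.fitEllipse(max(cn,key=len)); print("ellipse",el)
    # head crop
    cv2.imwrite(f"pics/head_{n}.png",cv2.resize(im[v0-30:v0+30,u0-40:u0+40,::-1],None,fx=10,fy=10,interpolation=cv2.INTER_CUBIC))
# block top
z=np.load("pics/top0.npz"); im,d=z["im"],z["d"]; P=cloud("top",d)
m=(abs(P[...,2]-0.06)<0.006)&(d>0); reg=np.zeros_like(m); reg[250:320,410:485]=1
q=P[m&reg]; print("block rect",cv2.minAreaRect((q[:,:2]*1000).astype(np.float32)),np.median(q[:,2]))
```

```text
side plane n [-0.48541561 -0.02285713  0.87398469] tilt 29.074959471456346 az -177.30406246246062 c [ 0.53691962 -0.02128979  0.08880506] rms 0.001983750061642819
[326 223  12  13  33] [332.48484848 229.72727273]
brass height over plane pct [0.003  0.0069 0.0088 0.0108 0.0124] median pos [ 0.6163052  -0.04801652  0.14129486]
ellipse ((331.4800720214844, 229.51629638671875), (5.010590076446533, 13.549687385559082), 43.85725784301758)
top plane n [-0.49713962 -0.03012773  0.86714734] tilt 29.871184347976683 az -176.53199385530593 c [ 0.52809302 -0.03126835  0.08500276] rms 0.0020216403176004025
[303 191  26  26 449] [315.86636971 203.49888641]
brass height over plane pct [-0.0024  0.0078  0.01    0.0117  0.0138] median pos [ 0.62458829 -0.02661386  0.15108637]
ellipse ((315.8309326171875, 203.46922302246094), (24.07451057434082, 25.944805145263672), 120.29459381103516)
block rect ((468.84564208984375, -298.342041015625), (89.96819305419922, 91.20195770263672), 8.445028305053711) 0.05968449018383171
```

View pics/head_top.png

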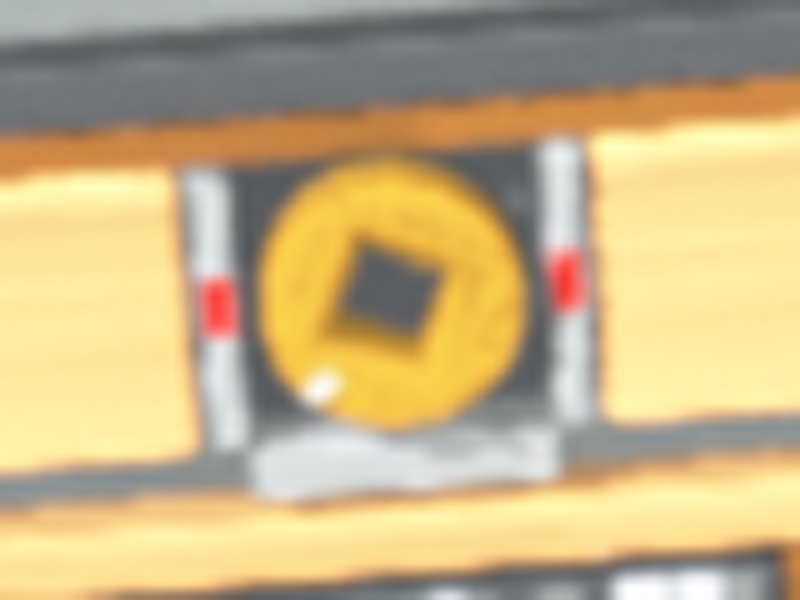

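View pics/head_side.png

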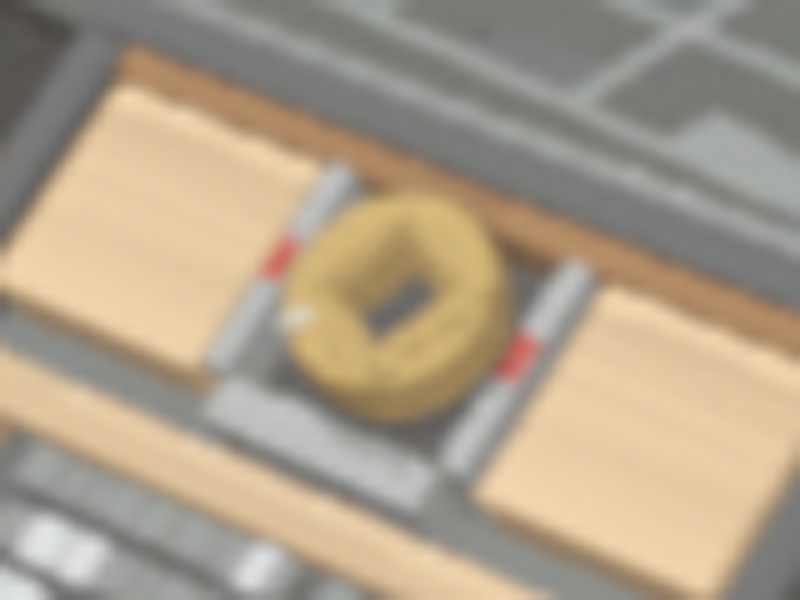

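Run:
```python
from h import *
o=bot.get_obs(); T=rot(o["tool_rot"]); print("tool axes cols\n",T.round(3)); print("az tool y",np.degrees(np.arctan2(T[1,1],T[0,1])),"az z",np.degrees(np.arctan2(T[1,2],T[0,2])))
z=np.load("pics/top0.npz"); P=cloud("top",z["d"])
# desk front bar edge direction (top cam), from white bar pixels
im=z["im"].astype(int); w=(im.min(-1)>150); w[:, :250]=0; w[:,395:]=0; w[:272]=0; w[300:]=0
q=P[w&(z["d"]>0)]; l=np.polyfit(q[:,1],q[:,0],1); print("front bar: dx/dy",l, np.median(q[:,2]),len(q)); yaw=np.arctan(-l[0]); print("desk yaw deg (n az = 180+)",np.degrees(yaw))
az=np.pi+yaw
t=np.radians(30); n=np.array([np.sin(t)*np.cos(az),np.sin(t)*np.sin(az),np.cos(t)])
left=np.cross(n,[0,0,1.]); left/=np.linalg.norm(left); 
if left[1]<0: left=-left
up=np.cross(n,left); up*=np.sign(up[2])
print("n",n,"left",left,"up",up)
C=np.array([0.625,-0.027,0.1515])
for nm in ("top","side"):
    zz=np.load(f"pics/{nm}0.npz"); P=cloud(nm,zz["d"]); hsv=cv2.cvtColor(zz["im"],cv2.COLOR_RGB2HSV)
    r=P-C; a,b,h=r@left,r@up,r@n
    m=(np.hypot(a,b)<0.025)&(np.hypot(a,b)>0.016)&(abs(h)<0.02)&(zz["d"]>0)
    print(nm,m.sum(),"h pct mm",np.percentile(h[m]*1000,[5,25,50,75,95]).round(1))
    for hh in (0.0,):
        s=6; N=480; g=(np.arange(N)-N/2)/s/1000
        A,B=np.meshgrid(-g,-g) # image right = -left, down = -up
        X=C+A[...,None]*left+B[...,None]*up+hh*n
        uv=proj(nm,X.reshape(-1,3)).reshape(N,N,2).astype(np.float32)
        o=cv2.remap(zz["im"],uv[...,0],uv[...,1],cv2.INTER_CUBIC)[...,::-1].copy()
        cv2.circle(o,(240,240),156,(255,0,255),1); cv2.drawMarker(o,(240,240),(255,0,255),0,10)
        cv2.imwrite(f"pics/rect_{nm}.png",o)
a=cv2.imread("pics/rect_top.png");b=cv2.imread("pics/rect_side.png"); cv2.imwrite("pics/rect.png",cv2.resize(np.hstack([a,b]),(800,400)))
```

```text
tool axes cols
 [[-0.     0.282  0.959]
 [-0.002  0.959 -0.282]
 [-1.    -0.002  0.   ]]
az tool y 73.6279570601375 az z -16.37203341556797
front bar: dx/dy [-0.0385952   0.47462462] 0.04796012952008011 1002
desk yaw deg (n az = 180+) 2.210245213008664
n [-0.49962802 -0.01928324  0.8660254 ] left [-0.03856649  0.99925604  0.        ] up [0.86538111 0.03339956 0.5       ]
top 338 h pct mm [-16.5  -4.5   0.    2.2   4.5]
side 178 h pct mm [-15.7  -2.6  -0.7   0.8   2.8]
```

View pics/rect.png

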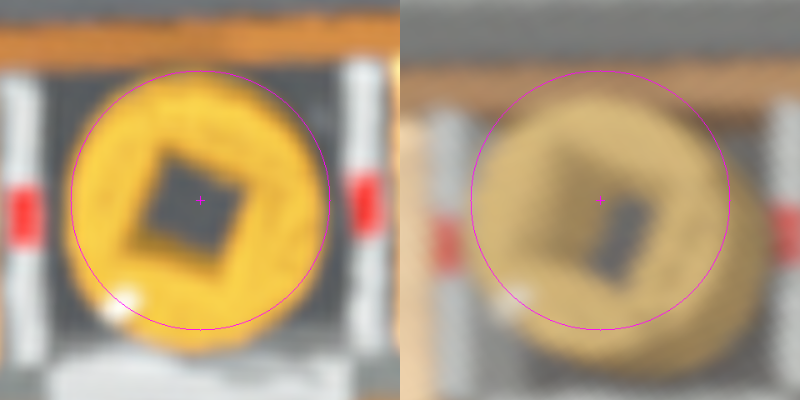

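```bash
cat > face.py <<'E'
from h import *
def frame(yawdeg):
    az=np.pi+np.radians(yawdeg); t=np.radians(30); n=np.array([np.sin(t)*np.cos(az),np.sin(t)*np.sin(az),np.cos(t)])
    left=np.cross(n,[0,0,1.]); left/=np.linalg.norm(left)
    if left[1]<0: left=-left
    up=np.cross(n,left); up*=np.sign(up[2]); return n,left,up
def rect(files,C,yaw,out,ang=None):
    n,left,up=frame(yaw); os=[]
    for nm,f in files:
        zz=np.load(f); s=5; N=400; g=(np.arange(N)-N/2)/s/1000
        A,B=np.meshgrid(-g,-g); X=C+A[...,None]*left+B[...,None]*up
        uv=proj(nm,X.reshape(-1,3)).reshape(N,N,2).astype(np.float32)
        o=cv2.remap(zz["im"],uv[...,0],uv[...,1],cv2.INTER_CUBIC)[...,::-1].copy()
        cv2.circle(o,(200,200),130,(255,0,255),1); cv2.drawMarker(o,(200,200),(255,0,255),0,10)
        if ang is not None:
            b=cv2.boxPoints(((200,200),(137,137),ang)); cv2.polylines(o,[b.astype(int)],True,(255,0,0),1)
        os.append(o)
    cv2.imwrite(out,np.hstack(os))
E
python3 - <<'E'
from face import *
n,left,up=frame(2.2); C=np.array([0.625,-0.027,0.1515])+0.001*left-0.0048*up
n,left,up=frame(4.0); print(C,n)
for nm in ("top","side"):
    zz=np.load(f"pics/{nm}0.npz"); P=cloud(nm,zz["d"]); r=P-C; a,b,h=r@left,r@up,r@n
    m=(np.hypot(a,b)<0.024)&(np.hypot(a,b)>0.0165)&(abs(h)<0.008)&(zz["d"]>0); print(nm,m.sum(),"h mm",np.median(h[m]*1000),h[m].mean()*1000)
rect([("top","pics/top0.npz"),("side","pics/side0.npz")],C,4.0,"pics/rect2.png",20)
E
```

```text
[ 0.62080775 -0.02616031  0.1491    ] [-0.49878203 -0.03487824  0.8660254 ]
top 235 h mm 1.2893419358036131 1.2972182311607692
side 149 h mm -0.1945697990920629 -0.12829382188214483
```

View pics/rect2.png

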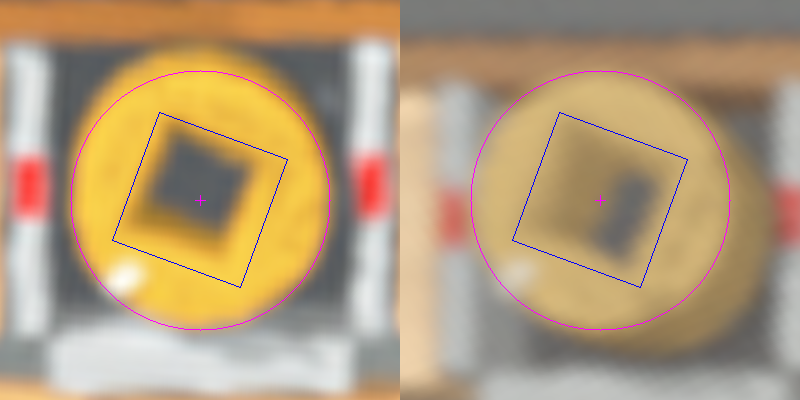

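```bash
cat > pl.py <<'E'
from h import *
def down(yawdeg):  # tool down, tool y at azimuth yaw
    y=np.array([np.cos(np.radians(yawdeg)),np.sin(np.radians(yawdeg)),0]); x=np.array([0,0,-1.]); return np.stack([x,y,np.cross(x,y)],1)
def now():
    o=bot.get_obs(); return o["eef_pos"].copy(),rot(o["tool_rot"]),o
def rows(p,T,targets,dp=2,dr=3):
    """targets: list of (p,T); prints rounded rows"""
    out=[]
    for tp,TT in targets:
        s=np.round(T.T@(tp-p)/0.04,dp)+0.; w=np.round(R.from_matrix(T.T@TT).as_rotvec()/(2*np.pi),dr)+0.
        out.append([float(v) for v in list(s)+list(w)])
        p=p+T@(s*0.04); T=T@R.from_rotvec(w*2*np.pi).as_matrix()
    for i in range(0,len(out),8): print(out[i:i+8])
    print("end",p.round(4),"T\n",T.round(3)); return p,T
E
python3 - <<'E'
from pl import *
p,T,o=now(); N=24
t=[]
for i in range(1,N+1):
    f=i/N; az=np.radians(73.6-106*f); r=0.674+(0.5555-0.674)*f; zz=0.193+min(1,f*3)*0.127
    if f>0.75: zz=0.32-0.10*(f-0.75)/0.25
    t.append((np.array([r*np.cos(az),r*np.sin(az),zz]),down(73.6-128*f)))
rows(p,T,t)
E
```

```text
[[-0.39, -0.18, 1.3, 0.015, 0.0, 0.0], [-0.4, -0.16, 1.28, 0.015, 0.0, 0.0], [-0.39, -0.13, 1.27, 0.015, 0.0, 0.0], [-0.4, -0.11, 1.27, 0.014, 0.0, 0.0], [-0.39, -0.09, 1.26, 0.015, 0.0, 0.0], [-0.4, -0.07, 1.25, 0.015, 0.0, 0.0], [-0.39, -0.06, 1.24, 0.015, 0.0, 0.0], [-0.4, -0.03, 1.23, 0.015, 0.0, 0.0]]
[[0.0, -0.01, 1.23, 0.014, 0.0, 0.0], [0.0, 0.0, 1.21, 0.015, 0.0, 0.0], [0.0, 0.02, 1.21, 0.015, 0.0, 0.0], [0.01, 0.04, 1.19, 0.015, 0.0, 0.0], [0.0, 0.06, 1.18, 0.015, 0.0, 0.0], [0.0, 0.08, 1.18, 0.014, 0.0, 0.0], [0.0, 0.09, 1.16, 0.015, 0.0, 0.0], [0.0, 0.11, 1.15, 0.015, 0.0, 0.0]]
[[0.01, 0.12, 1.15, 0.015, 0.0, 0.0], [0.0, 0.14, 1.13, 0.015, 0.0, 0.0], [0.42, 0.16, 1.11, 0.015, 0.0, 0.0], [0.41, 0.18, 1.11, 0.014, 0.0, 0.0], [0.42, 0.18, 1.09, 0.015, 0.0, 0.0], [0.42, 0.21, 1.08, 0.015, 0.0, 0.0], [0.42, 0.21, 1.07, 0.015, 0.0, 0.0], [0.42, 0.23, 1.06, 0.015, 0.0, 0.0]]
end [ 0.4689 -0.2975  0.2199] T
 [[-0.     0.58  -0.814]
 [-0.002 -0.814 -0.58 ]
 [-1.     0.001  0.001]]
```

Run:
```python
from pl import *
p,T,o=now(); N=32
t=[]
for i in range(1,N+1):
    f=i/N; az=np.radians(73.6-106*f); r=0.674+(0.5555-0.674)*f; zz=0.193+min(1,f*4)*0.127
    if f>0.75: zz=0.32-0.10*(f-0.75)/0.25
    t.append((np.array([r*np.cos(az),r*np.sin(az),zz]),down(73.6-128*f)))
rows(p,T,t)
```

```text
[[-0.39, -0.13, 0.98, 0.011, 0.0, 0.0], [-0.4, -0.11, 0.96, 0.011, 0.0, 0.0], [-0.39, -0.1, 0.96, 0.011, 0.0, 0.0], [-0.4, -0.09, 0.96, 0.012, 0.0, 0.0], [-0.39, -0.07, 0.95, 0.011, 0.0, 0.0], [-0.4, -0.07, 0.95, 0.011, 0.0, 0.0], [-0.4, -0.05, 0.94, 0.011, 0.0, 0.0], [-0.39, -0.04, 0.94, 0.011, 0.0, 0.0]]
[[0.0, -0.03, 0.93, 0.011, 0.0, 0.0], [0.0, -0.02, 0.93, 0.011, 0.0, 0.0], [0.0, -0.01, 0.92, 0.011, 0.0, 0.0], [0.0, 0.0, 0.92, 0.011, 0.0, 0.0], [0.0, 0.01, 0.91, 0.012, 0.0, 0.0], [0.0, 0.03, 0.9, 0.011, 0.0, 0.0], [0.01, 0.03, 0.9, 0.011, 0.0, 0.0], [0.0, 0.05, 0.9, 0.011, 0.0, 0.0]]
[[0.0, 0.05, 0.89, 0.011, 0.0, 0.0], [0.0, 0.06, 0.88, 0.011, 0.0, 0.0], [0.0, 0.07, 0.88, 0.011, 0.0, 0.0], [0.0, 0.08, 0.87, 0.011, 0.0, 0.0], [0.0, 0.09, 0.86, 0.011, 0.0, 0.0], [0.0, 0.1, 0.86, 0.012, 0.0, 0.0], [0.01, 0.11, 0.85, 0.011, 0.0, 0.0], [0.0, 0.12, 0.85, 0.011, 0.0, 0.0]]
[[0.31, 0.13, 0.84, 0.011, 0.0, 0.0], [0.32, 0.13, 0.83, 0.011, 0.0, 0.0], [0.31, 0.15, 0.82, 0.011, 0.0, 0.0], [0.31, 0.15, 0.82, 0.011, 0.0, 0.0], [0.32, 0.16, 0.81, 0.011, 0.0, 0.0], [0.31, 0.16, 0.8, 0.011, 0.0, 0.0], [0.31, 0.18, 0.8, 0.012, 0.0, 0.0], [0.32, 0.18, 0.79, 0.011, 0.0, 0.0]]
end [ 0.4689 -0.2976  0.2199] T
 [[-0.     0.58  -0.814]
 [-0.002 -0.814 -0.58 ]
 [-1.     0.001  0.001]]
```

Request:
step_arm([
  [-0.39,-0.13,0.98,0.011,0,0],
  [-0.4,-0.11,0.96,0.011,0,0],
  [-0.39,-0.1,0.96,0.011,0,0],
  [-0.4,-0.09,0.96,0.012,0,0],
  [-0.39,-0.07,0.95,0.011,0,0],
  [-0.4,-0.07,0.95,0.011,0,0],
  [-0.4,-0.05,0.94,0.011,0,0],
  [-0.39,-0.04,0.94,0.011,0,0],
], fingers=-1, force=110)

```text
t: 1.1
eef_pos: [0.4403, 0.4704, 0.3216]
tool_rot: [0.644, 0.291, 0.644, -0.291]
contact_force: [0.9, 0.6, -0.8]
gripper_width: 1.001
```

Request:
step_arm([
  [0,-0.03,0.93,0.011,0,0],
  [0,-0.02,0.93,0.011,0,0],
  [0,-0.01,0.92,0.011,0,0],
  [0,0,0.92,0.011,0,0],
  [0,0.01,0.91,0.012,0,0],
  [0,0.03,0.9,0.011,0,0],
  [0.01,0.03,0.9,0.011,0,0],
  [0,0.05,0.9,0.011,0,0],
])

```text
t: 2.1
eef_pos: [0.5763, 0.2143, 0.3202]
tool_rot: [0.539, 0.458, 0.539, -0.458]
contact_force: [0.5, -0.4, 0.4]
gripper_width: 0.999
```

Request:
step_arm([
  [0,0.05,0.89,0.011,0,0],
  [0,0.06,0.88,0.011,0,0],
  [0,0.07,0.88,0.011,0,0],
  [0,0.08,0.87,0.011,0,0],
  [0,0.09,0.86,0.011,0,0],
  [0,0.1,0.86,0.012,0,0],
  [0.01,0.11,0.85,0.011,0,0],
  [0,0.12,0.85,0.011,0,0],
])

```text
t: 3.1
eef_pos: [0.5815, -0.0621, 0.3197]
tool_rot: [-0.392, -0.589, -0.392, 0.589]
contact_force: [0.4, -0.9, 0.3]
gripper_width: 1.002
```

Request:
step_arm([
  [0.31,0.13,0.84,0.011,0,0],
  [0.32,0.13,0.83,0.011,0,0],
  [0.31,0.15,0.82,0.011,0,0],
  [0.31,0.15,0.82,0.011,0,0],
  [0.32,0.16,0.81,0.011,0,0],
  [0.31,0.16,0.8,0.011,0,0],
  [0.31,0.18,0.8,0.012,0,0],
  [0.32,0.18,0.79,0.011,0,0],
])

```text
t: 4.1
eef_pos: [0.4672, -0.2984, 0.2181]
tool_rot: [-0.214, -0.674, -0.214, 0.674]
contact_force: [0.5, -0.3, 0.6]
gripper_width: 0.999
```

Run:
```python
from pl import *
p,T,o=now(); print(o["t"],o["q"].round(3),p,"\n",T.round(4),o["contact_force"])
im,d=bot.read_camera("side"); cv2.imwrite("pics/s1.png",im[:,:,::-1]); np.savez("pics/s1.npz",im=im,d=d)
```

```text
4.1 [-0.204  0.328  0.832  1.859 -0.274  1.074 -0.222] [ 0.46718057 -0.29843754  0.21807399] 
 [[-9.000e-04  5.764e-01 -8.172e-01]
 [ 2.000e-04 -8.172e-01 -5.764e-01]
 [-1.000e+00 -7.000e-04  7.000e-04]] [ 0.50374609 -0.27606496  0.62991163]
```

View pics/s1.png

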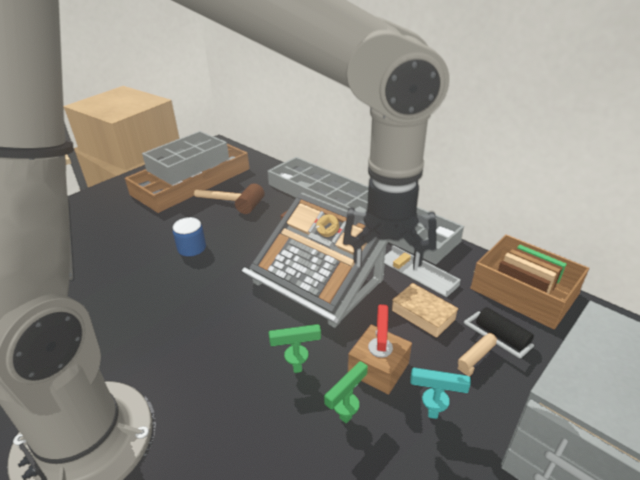

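The side view shows the open gripper above the red key at (383,325), with nothing touched and the green and turquoise keys clear of it. Next I descend and grip.

Request:
step_arm([
  [0.5,0.015,-0.04,0.001,0,0],
  [0.5,0,0,0,0,0],
  [0.5,0,0,0,0,0],
  [0.5,0,0,0,0,0],
  [0.5,0,0,0,0,0],
  [0.3,0,0,0,0,0],
  [0,0,0,0,0,0],
])

```text
t: 5.03
eef_pos: [0.4696, -0.2966, 0.1065]
tool_rot: [-0.212, -0.674, -0.213, 0.675]
contact_force: [0.1, 0.3, 0.1]
gripper_width: 0.999
```

Request:
step_arm([
  [0,0,0,0,0,0],
  [0,0,0,0,0,0],
  [0,0,0,0,0,0],
  [0,0,0,0,0,0],
  [0,0,0,0,0,0],
  [0,0,0,0,0,0],
  [0,0,0,0,0,0],
], fingers=1, force=110)

```text
t: 5.9
eef_pos: [0.4706, -0.2966, 0.1074]
tool_rot: [-0.213, -0.674, -0.213, 0.674]
contact_force: [0.4, -0.8, -0.8]
gripper_width: -0.001
```

Run:
```python
from pl import *
p,T,o=now(); print(o["t"],o["q"].round(3),p,"\n",T.round(4),o["contact_force"],o["torque"],o["gripper_width"])
im,d=bot.read_camera("side"); cv2.imwrite("pics/s2.png",cv2.resize(im[200:420,260:500,::-1],None,fx=2.7,fy=2.7,interpolation=cv2.INTER_CUBIC))
```

```text
5.9 [-0.112  0.473  0.736  1.96  -0.415  0.862 -0.113] [ 0.47060573 -0.29659896  0.10735702] 
 [[-1.000e-04  5.751e-01 -8.181e-01]
 [ 0.000e+00 -8.181e-01 -5.751e-01]
 [-1.000e+00 -1.000e-04  1.000e-04]] [ 0.3991268  -0.7601068  -0.81216159] [ 0.01772715 -0.01806739  0.03754515] -0.0013876590972587354
```

View pics/s2.png

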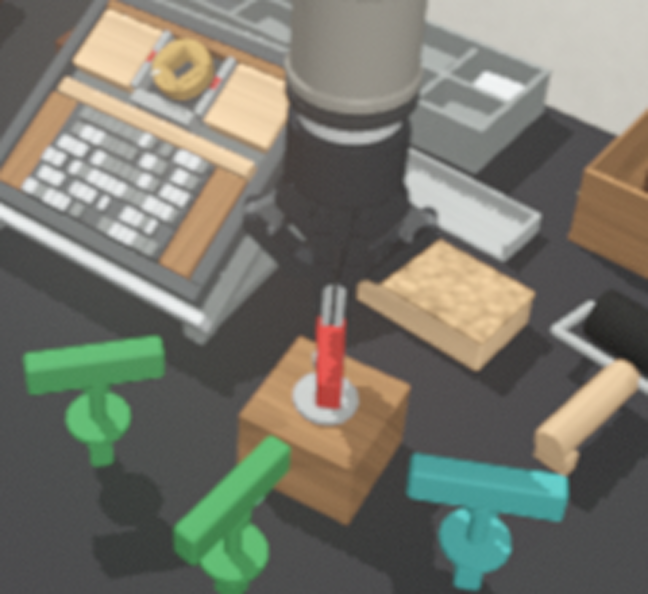

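Run:
```python
from pl import *
p,T,o=now()
for n in ("side","top"):
    im,d=bot.read_camera(n); np.savez(f"pics/{n}2.npz",im=im,d=d); P=cloud(n,d)
    u=proj(n,[p,p-T[:,0]*0.019,p-T[:,0]*0.07]); print(n,u.round(1), [d[int(b),int(a)] for a,b in u])
    v0,u0=int(u[0,1]),int(u[0,0])
    im=im.copy()
    for a,b in u: cv2.drawMarker(im,(int(a),int(b)),(255,0,255),0,4)
    cv2.imwrite(f"pics/z_{n}.png",cv2.resize(im[v0-50:v0+50,u0-50:u0+50,::-1],None,fx=4,fy=4,interpolation=cv2.INTER_CUBIC))
a=cv2.imread("pics/z_side.png");b=cv2.imread("pics/z_top.png");cv2.imwrite("pics/z.png",np.hstack([a,b]))
```

```text
side [[381.5 330.1]
 [382.1 323. ]
 [383.9 303.1]] [np.float32(0.87379485), np.float32(0.8846703), np.float32(0.8495114)]
top [[451.9 282.3]
 [454.1 282. ]
 [460.5 281.1]] [np.float32(1.0827899), np.float32(0.93140763), np.float32(0.72821367)]
```

View pics/z.png

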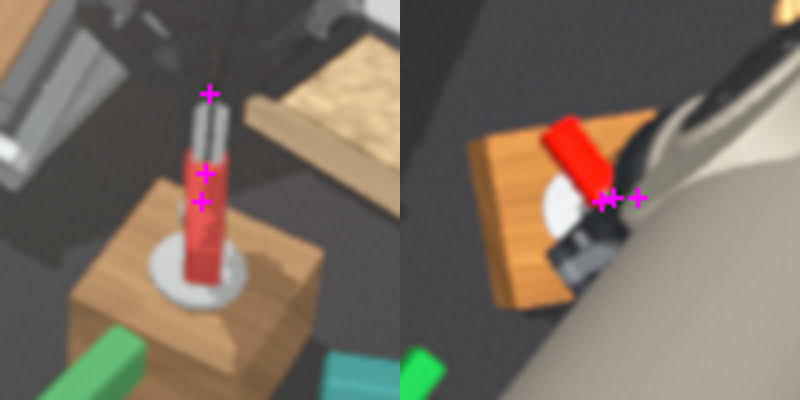

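Run:
```python
from pl import *
z=np.load("pics/side2.npz"); P=cloud("side",z["d"]); c0=(381-50,330-50)
for (cx,cy) in [(200,115),(200,130),(200,145),(218,115),(218,130),(218,145),(218,155),(205,165),(205,180),(205,200),(205,240),(205,270),(150,40),(280,40)]:
    u,v=c0[0]+cx//4,c0[1]+cy//4; print((cx,cy),(u,v),P[v,u].round(3),z["d"][v,u])
z=np.load("pics/top2.npz"); P=cloud("top",z["d"]); im=z["im"].astype(int)
m=(im[...,0]>140)&(im[...,1]<70)&(im[...,2]<70)&(z["d"]>0); m[:240]=0; q=P[m]; print(len(q),np.percentile(q,[1,50,99],axis=0).round(4))
```

```text
(200, 115) (381, 308) [ 0.456 -0.301  0.178] 0.84822315
(200, 130) (381, 312) [ 0.459 -0.3    0.166] 0.85814637
(200, 145) (381, 316) [ 0.459 -0.301  0.157] 0.86283946
(218, 115) (385, 308) [ 0.463 -0.305  0.176] 0.85125184
(218, 130) (385, 312) [ 0.463 -0.306  0.167] 0.8563232
(218, 145) (385, 316) [ 0.462 -0.307  0.158] 0.86098003
(218, 155) (385, 318) [ 0.464 -0.306  0.152] 0.86576414
(205, 165) (382, 321) [ 0.472 -0.295  0.13 ] 0.8894548
(205, 180) (382, 325) [ 0.465 -0.3    0.128] 0.883693
(205, 200) (382, 330) [ 0.454 -0.308  0.13 ] 0.8722474
(205, 240) (382, 340) [ 0.434 -0.323  0.131] 0.851617
(205, 270) (382, 347) [ 0.431 -0.326  0.116] 0.8578727
(150, 40) (368, 290) [ 0.458 -0.269  0.201] 0.8524079
(280, 40) (401, 290) [ 0.491 -0.316  0.207] 0.8429037
199 [[ 0.4691 -0.3017 -0.0013]
 [ 0.4921 -0.2803  0.1296]
 [ 0.5211 -0.2656  0.1348]]
```

Run:
```python
from pl import *
for f,n,z0 in (("pics/s1.npz","side",0.218),("pics/side2.npz","side",0.107)):
    z=np.load(f); P=cloud(n,z["d"]); c=np.array([0.469,-0.2975])
    m=(np.hypot(P[...,0]-c[0],P[...,1]-c[1])<0.075)&(P[...,2]>0.14)&(z["d"]>0)
    q=P[m]; print(f,len(q),"z pct",np.percentile(q[:,2],[0.5,1,2,5,10,25,50]).round(4))
    h,e=np.histogram(q[:,2],bins=np.arange(0.13,0.34,0.01)); print(dict(zip(e.round(2),h)))
    im=z["im"].copy(); im[m]=im[m]//2+np.array([127,0,127],np.uint8)
    cv2.imwrite(f"pics/m_{f[5:7]}.png",cv2.resize(im[200:380,300:480,::-1],None,fx=2.2,fy=2.2))
a=cv2.imread("pics/m_s1.png");b=cv2.imread("pics/m_si.png");cv2.imwrite("pics/m.png",np.hstack([a,b]))
z=np.load("pics/top2.npz");cv2.imwrite("pics/t2.png",z["im"][:,:,::-1])
```

```text
pics/s1.npz 15367 z pct [0.2801 0.2884 0.3078 0.3258 0.3481 0.4189 0.5261]
{np.float64(0.13): np.int64(0), np.float64(0.14): np.int64(0), np.float64(0.15): np.int64(0), np.float64(0.16): np.int64(0), np.float64(0.17): np.int64(0), np.float64(0.18): np.int64(0), np.float64(0.19): np.int64(0), np.float64(0.2): np.int64(0), np.float64(0.21): np.int64(0), np.float64(0.22): np.int64(0), np.float64(0.23): np.int64(0), np.float64(0.24): np.int64(0), np.float64(0.25): np.int64(0), np.float64(0.26): np.int64(10), np.float64(0.27): np.int64(65), np.float64(0.28): np.int64(92), np.float64(0.29): np.int64(84), np.float64(0.3): np.int64(78), np.float64(0.31): np.int64(265), np.float64(0.32): np.int64(301)}
pics/side2.npz 12719 z pct [0.1582 0.1693 0.1881 0.2059 0.2326 0.3171 0.4461]
{np.float64(0.13): np.int64(0), np.float64(0.14): np.int64(16), np.float64(0.15): np.int64(59), np.float64(0.16): np.int64(60), np.float64(0.17): np.int64(66), np.float64(0.18): np.int64(85), np.float64(0.19): np.int64(243), np.float64(0.2): np.int64(190), np.float64(0.21): np.int64(221), np.float64(0.22): np.int64(250), np.float64(0.23): np.int64(371), np.float64(0.24): np.int64(297), np.float64(0.25): np.int64(168), np.float64(0.26): np.int64(35), np.float64(0.27): np.int64(158), np.float64(0.28): np.int64(214), np.float64(0.29): np.int64(217), np.float64(0.3): np.int64(229), np.float64(0.31): np.int64(375), np.float64(0.32): np.int64(84)}
```

View pics/m.png

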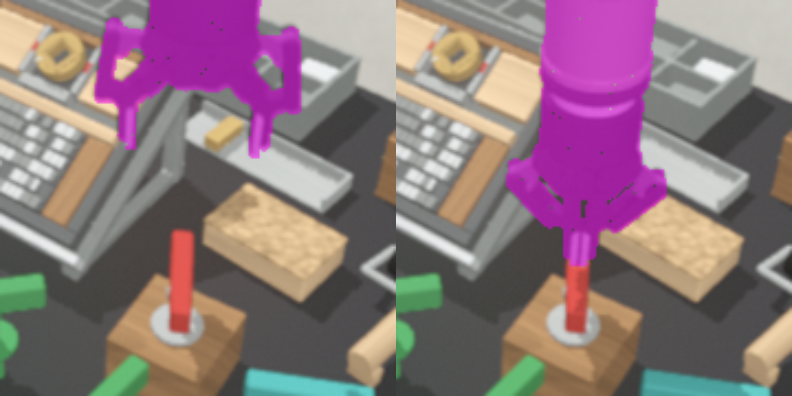

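View pics/t2.png

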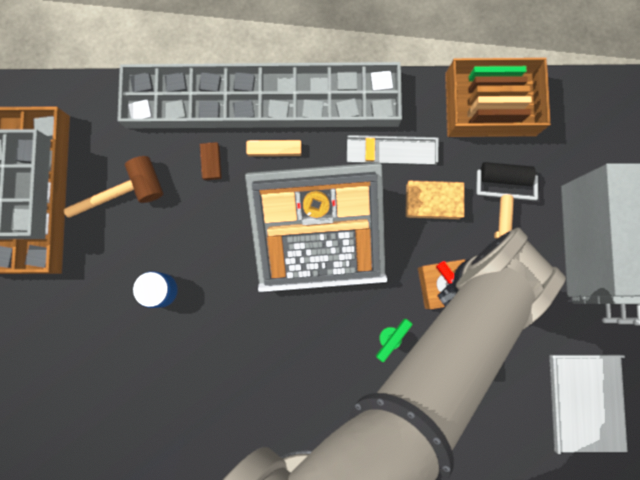

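The picture shows the shut fingers ending about 18 mm above the bar: tips at z≈0.148, bar top at 0.130. The reported TCP z is 0.107, and x and y agree. So the real tips sit about 40 mm higher than reported, and the same offset shows in the picture from before the descent. I trust the cameras on this, so I open, go 40 mm lower and grip again.

Request:
step_arm([
  [0,0,0,0,0,0],
  [0,0,0,0,0,0],
  [0,0,0,0,0,0],
  [0,0,0,0,0,0],
  [0,0,0,0,0,0],
  [0,0,0.05,0,0,0],
], fingers=-1)

```text
t: 6.8
eef_pos: [0.4691, -0.2977, 0.1074]
tool_rot: [0.213, 0.674, 0.213, -0.674]
contact_force: [-0.1, 0.0, 0.0]
gripper_width: 1.004
```

Request:
step_arm([
  [0.25,0,0,0,0,0],
  [0.25,0,0,0,0,0],
  [0.25,0,0,0,0,0],
  [0.25,0,0,0,0,0],
  [0,0,0,0,0,0],
])

```text
t: 7.42
eef_pos: [0.4683, -0.2975, 0.0664]
tool_rot: [-0.213, -0.674, -0.214, 0.675]
contact_force: [0.8, 1.0, -0.0]
gripper_width: 1.0
```

Run:
```python
from pl import *
p,T,o=now(); print(o["t"],o["q"].round(3),p,o["contact_force"],o["gripper_width"])
im,d=bot.read_camera("side"); np.savez("pics/s3.npz",im=im,d=d); cv2.imwrite("pics/s3.png",cv2.resize(im[250:380,310:470,::-1],None,fx=4,fy=4,interpolation=cv2.INTER_CUBIC))
```

```text
7.425 [-0.069  0.53   0.688  1.988 -0.47   0.787 -0.065] [ 0.46832472 -0.29745121  0.06637989] [ 0.80929046  0.96663484 -0.03715186] 1.000432094262521
```

View pics/s3.png

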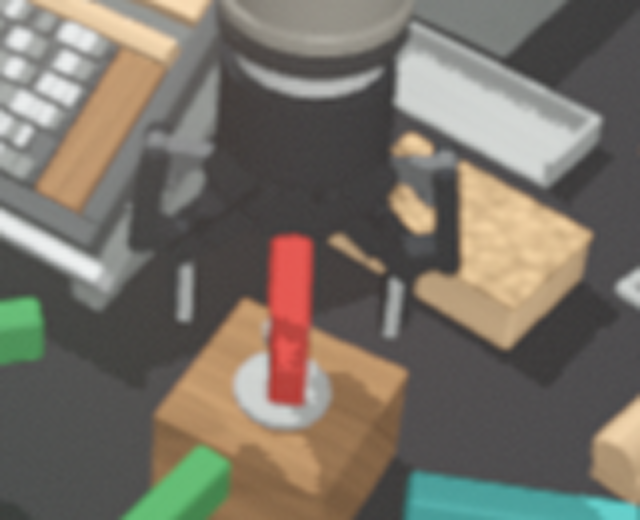

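The open pads at crop (185,295) and (393,310) now straddle the red bar at (290,270), so I close.

Request:
step_arm([
  [0,0,0,0,0,0],
  [0,0,0,0,0,0],
  [0,0,0,0,0,0],
  [0,0,0,0,0,0],
  [0,0,0,0,0,0],
  [0,0,0,0,0,0],
  [0,0,0,0,0,0],
], fingers=1, force=110)

```text
t: 8.35
eef_pos: [0.4696, -0.2982, 0.0679]
tool_rot: [0.214, 0.675, 0.213, -0.674]
contact_force: [-0.4, -0.9, 5.4]
gripper_width: 0.19
```

Run:
```python
from pl import *
p,T,o=now(); print(o["t"],o["q"].round(3),p,o["contact_force"],o["torque"],o["gripper_width"])
im,d=bot.read_camera("side"); np.savez("pics/s4.npz",im=im,d=d); cv2.imwrite("pics/s4.png",cv2.resize(im[250:380,310:470,::-1],None,fx=4,fy=4,interpolation=cv2.INTER_CUBIC))
```

```text
8.35 [-0.069  0.528  0.689  1.987 -0.47   0.787 -0.065] [ 0.4695662  -0.29817526  0.06794089] [-0.38802879 -0.85366158  5.40214293] [ 0.02198986 -0.10313755  0.04188282] 0.18971083644778458
```

View pics/s4.png

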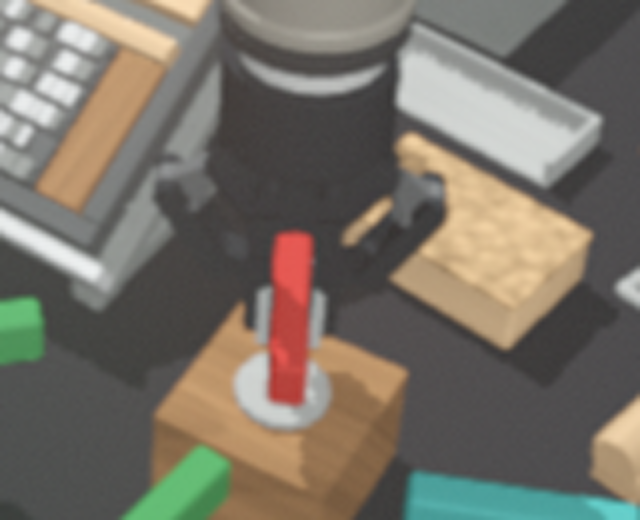

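```bash
cat >> pl.py <<'E'
from face import frame
N_,LEFT,UP=frame(4.0); C=np.array([0.6205,-0.0262,0.1495])
def sockT(cw): # tool pointing into socket, tool y cw deg from up seen from outside
    a=np.radians(cw); y=np.cos(a)*UP-np.sin(a)*LEFT; x=-N_; return np.stack([x,y,np.cross(x,y)],1)
def interp(p0,T0,p1,T1,n):
    rv=R.from_matrix(T0.T@T1).as_rotvec()
    return [(p0+(p1-p0)*i/n,T0@R.from_rotvec(rv*i/n).as_matrix()) for i in range(1,n+1)]
E
python3 - <<'E'
from pl import *
p,T,o=now()
pl=p+np.array([0,0,0.16])
T1=sockT(20); p1=C+N_*(0.103+0.06-0.050)
print(p1,T1.round(3), np.degrees(R.from_matrix(T.T@T1).magnitude()))
rows(p,T,interp(p,T,pl,T,5)+interp(pl,T,p1,T1,11))
E
```

```text
[ 0.56413763 -0.03014124  0.24736087] [[ 0.499  0.836 -0.23 ]
 [ 0.035 -0.284 -0.958]
 [-0.866  0.47  -0.171]] 48.72242096302416
[[-0.8, 0.0, 0.0, 0.0, 0.0, 0.0], [-0.8, 0.0, 0.0, 0.0, 0.0, 0.0], [-0.8, 0.0, 0.0, 0.0, 0.0, 0.0], [-0.8, 0.0, 0.0, 0.0, 0.0, 0.0], [-0.8, 0.0, 0.0, 0.0, 0.0, 0.0], [-0.04, -0.37, -0.53, -0.01, 0.005, 0.006], [-0.05, -0.34, -0.55, -0.009, 0.005, 0.006], [-0.03, -0.31, -0.57, -0.01, 0.005, 0.006]]
[[-0.03, -0.26, -0.59, -0.009, 0.005, 0.006], [-0.02, -0.24, -0.6, -0.01, 0.005, 0.006], [-0.01, -0.19, -0.62, -0.01, 0.004, 0.006], [0.01, -0.16, -0.63, -0.009, 0.005, 0.006], [0.01, -0.12, -0.63, -0.01, 0.005, 0.006], [0.03, -0.08, -0.64, -0.009, 0.005, 0.005], [0.05, -0.05, -0.65, -0.01, 0.005, 0.006], [0.07, -0.01, -0.64, -0.009, 0.005, 0.006]]
end [ 0.5639 -0.0301  0.2474] T
 [[ 0.497  0.836 -0.232]
 [ 0.036 -0.287 -0.957]
 [-0.867  0.467 -0.173]]
```

Request:
step_arm([
  [-0.4,0,0,0,0,0],
  [-0.6,0,0,0,0,0],
  [-0.75,0,0,0,0,0],
  [-0.75,0,0,0,0,0],
  [-0.75,0,0,0,0,0],
  [-0.75,0,0,0,0,0],
  [0,0,0,0,0,0],
])

```text
t: 9.28
eef_pos: [0.4697, -0.2984, 0.2295]
tool_rot: [0.214, 0.675, 0.212, -0.673]
contact_force: [-0.0, 0.1, -3.0]
gripper_width: 0.191
```

Run:
```python
from pl import *
p,T,o=now(); print(o["t"],o["q"].round(3),p,o["contact_force"],o["torque"],o["gripper_width"])
im,d=bot.read_camera("side"); np.savez("pics/s5.npz",im=im,d=d); cv2.imwrite("pics/s5.png",im[:,:,::-1])
```

```text
9.275 [-0.217  0.317  0.845  1.845 -0.267  1.094 -0.231] [ 0.46968017 -0.29844193  0.22945714] [-0.03849887  0.13328373 -3.04837928] [-0.02478186  0.00215373 -0.00429327] 0.19098437323432926
```

View pics/s5.png

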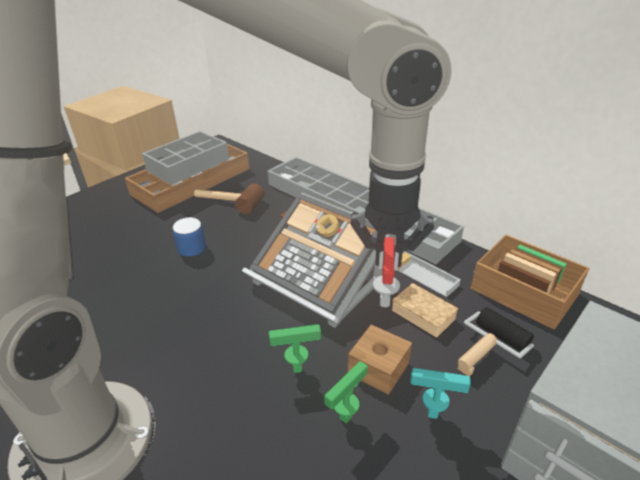

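The key is lifted clear at (388,270) and the empty hole is at (380,348). Now I travel and tilt towards the quoin head.

Request:
step_arm([
  [-0.04,-0.37,-0.53,-0.01,0.005,0.006],
  [-0.05,-0.34,-0.55,-0.009,0.005,0.006],
  [-0.03,-0.31,-0.57,-0.01,0.005,0.006],
  [-0.03,-0.26,-0.59,-0.009,0.005,0.006],
  [-0.02,-0.24,-0.6,-0.01,0.005,0.006],
  [-0.01,-0.19,-0.62,-0.01,0.004,0.006],
  [0.01,-0.16,-0.63,-0.009,0.005,0.006],
  [0.01,-0.12,-0.63,-0.01,0.005,0.006],
])

```text
t: 10.32
eef_pos: [0.5363, -0.1018, 0.2397]
tool_rot: [0.438, 0.703, 0.29, -0.479]
contact_force: [0.3, -0.9, -2.8]
gripper_width: 0.184
```

Request:
step_arm([
  [0.03,-0.08,-0.64,-0.009,0.005,0.005],
  [0.05,-0.05,-0.65,-0.01,0.005,0.006],
  [0.07,-0.01,-0.64,-0.009,0.005,0.006],
  [0,0,0,0,0,0],
])

```text
t: 10.82
eef_pos: [0.5614, -0.0284, 0.2445]
tool_rot: [0.509, 0.698, 0.314, -0.394]
contact_force: [-0.2, -0.1, -2.7]
gripper_width: 0.187
```

Run:
```python
from pl import *
p,T,o=now(); print(o["t"],o["q"].round(3),p,o["contact_force"],o["torque"],o["gripper_width"]); print(T.round(3),sockT(20).round(3))
for n in ("side","top"):
    im,d=bot.read_camera(n); np.savez(f"pics/{n}6.npz",im=im,d=d)
    bar=p-0.050*T[:,0]; bar2=p+np.array([0,0,0.041])-0.009*T[:,0]
    tip=bar+0.103*T[:,0]; tip2=bar2+0.103*T[:,0]
    u=proj(n,[bar,tip,bar2,tip2,C]); print(n,u.round(1)); im=im.copy()
    u0,v0=(int(u[4,0])-60,int(u[4,1])-70); u0=max(u0,0);v0=max(v0,0)
    c=cv2.resize(im[v0:v0+140,u0:u0+130,::-1],None,fx=3,fy=3,interpolation=cv2.INTER_CUBIC)
    for k,col in zip(u,[(255,0,255),(255,0,255),(0,255,0),(0,255,0),(255,0,0)]): cv2.drawMarker(c,(int((k[0]-u0)*3),int((k[1]-v0)*3)),col,0,8)
    cv2.imwrite(f"pics/z_{n}.png",c)
a=cv2.imread("pics/z_side.png");b=cv2.imread("pics/z_top.png");cv2.imwrite("pics/z6.png",np.hstack([a,b]))
```

```text
10.825 [-0.645 -0.063  0.58   2.221  0.058  0.459 -0.381] [ 0.56137241 -0.02836134  0.24446825] [-0.22791899 -0.1276496  -2.74400027] [-0.15991236  0.82025469 -0.09996696] 0.18706571231016245
[[ 0.492  0.84  -0.231]
 [ 0.037 -0.285 -0.958]
 [-0.87   0.462 -0.171]] [[ 0.499  0.836 -0.23 ]
 [ 0.035 -0.284 -0.958]
 [-0.866  0.47  -0.171]]
side [[299.7 185.7]
 [316.2 211.6]
 [305.9 179.4]
 [321.8 205.6]
 [326.3 223.3]]
top [[317.1 240.2]
 [315.6 218.4]
 [316.2 227.9]
 [314.7 207.2]
 [315.9 205.4]]
```

View pics/z6.png

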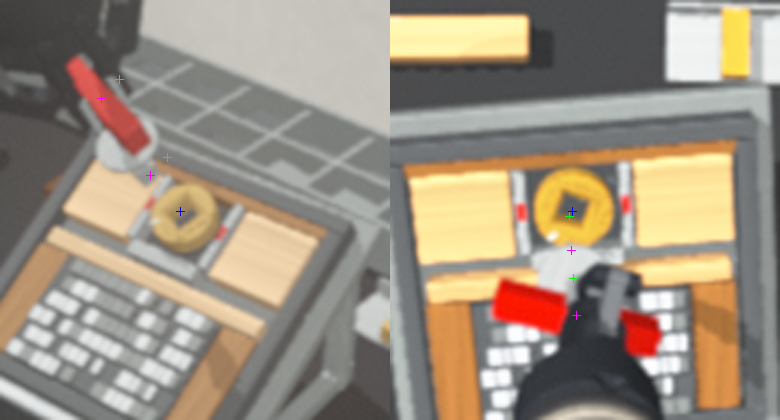

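```bash
cat > keyfit.py <<'E'
from pl import *
from scipy.optimize import least_squares
def redpts(n,f,center,rad=0.09):
    z=np.load(f); im=z["im"]; P=cloud(n,z["d"]); h=cv2.cvtColor(im,cv2.COLOR_RGB2HSV)
    m=((h[...,0]<6)|(h[...,0]>174))&(h[...,1]>140)&(h[...,2]>90)&(z["d"]>0)&(np.linalg.norm(P-center,axis=-1)<rad)
    m=cv2.erode(m.astype(np.uint8),np.ones((2,2),np.uint8))>0
    return P[m],m
def sdf(q,half):
    a=abs(q)-half; return np.linalg.norm(np.maximum(a,0),axis=1)+np.minimum(a.max(1),0)
def fit(pts,bar0,T,cams=None):
    # key axes: x = tool z(+-), y=tool y, z=-tool x
    K0=np.stack([T[:,2],T[:,1],-T[:,0]],1); K0[:,0]=np.cross(K0[:,1],K0[:,2])
    half=np.array([.048,.009,.013])
    def f(v):
        Rk=K0@R.from_rotvec(v[3:]).as_matrix(); return np.concatenate([sdf((pts-bar0-v[:3])@Rk,half),v[3:]*0.02,v[:3]*0.02])
    s=least_squares(f,np.zeros(6),loss="soft_l1",f_scale=0.002)
    return bar0+s.x[:3],K0@R.from_rotvec(s.x[3:]).as_matrix(),s
E
python3 - <<'E'
from keyfit import *
p,T,o=now(); bar=p-0.050*T[:,0]
Q=[]
for n in ("side","top"):
    q,m=redpts(n,f"pics/{n}6.npz",bar); print(n,len(q)); Q.append(q)
    b,K,s=fit(q,bar,T); print("bar-pred in tool mm",(T.T@(b-bar)*1000).round(1),"rot deg in key",np.degrees(s.x[3:]).round(1),"cost",s.cost)
b,K,s=fit(np.vstack(Q),bar,T); print("both",(T.T@(b-bar)*1000).round(1),np.degrees(s.x[3:]).round(1),"key z",K[:,2].round(3))
tip=b-0.103*K[:,2]; print("tip",tip,"rel socket L,U,N mm",[round(float((tip-C)@v*1000),1) for v in (LEFT,UP,N_)])
for n in ("side","top"): print(n,proj(n,[b,b+.048*K[:,0],b-.048*K[:,0],tip,b-0.058*K[:,2]]).round(1).tolist())
E
```

```text
side 200
bar-pred in tool mm [ 1.8 -0.8 -2.5] rot deg in key [-1.6 -0.8 -0.5] cost 9.661047092702796e-05
top 373
bar-pred in tool mm [ 0.1 -2.4  0.5] rot deg in key [1.9 0.  0.1] cost 0.0005459730109477442
both [ 0.7 -2.2 -2.6] [2.5 0.3 0.2] key z [-0.53  -0.028  0.848]
tip [ 0.59130205 -0.02598875  0.20048144] rel socket L,U,N mm [2.2, 0.3, 58.7]
side [[299.2, 185.6], [312.3, 199.1], [286.8, 172.8], [317.2, 210.0], [309.7, 199.9]]
top [[316.4, 240.2], [343.5, 247.0], [288.9, 233.3], [315.4, 216.2], [315.8, 226.1]]
```

Run:
```python
from keyfit import *
p,T,o=now(); bar=p-0.050*T[:,0]
Q=[redpts(n,f"pics/{n}6.npz",bar)[0] for n in ("side","top")]
b,K,s=fit(np.vstack(Q),bar,T)
import itertools
cs=np.array(list(itertools.product([-1,1],repeat=3)))*np.array([.048,.009,.013])
out=[]
for n in ("side","top"):
    im=np.load(f"pics/{n}6.npz")["im"]; cen=proj(n,b-0.05*K[:,2])[0]; u0,v0=int(cen[0])-35,int(cen[1])-35
    c=cv2.resize(im[v0:v0+70,u0:u0+70,::-1],None,fx=5.7,fy=5.7,interpolation=cv2.INTER_CUBIC)
    f=lambda X:[tuple(int(x) for x in ((k-[u0,v0]+0.5)*5.7-0.5)) for k in proj(n,X)]
    pc=f(b+cs@K.T)
    for i in range(8):
        for j in range(i):
            if (cs[i]!=cs[j]).sum()==1: cv2.line(c,pc[i],pc[j],(255,255,0),1)
    th=np.linspace(0,2*np.pi,40)[:,None]
    for r,h in ((.023,.058),(.023,.053),(.006,.058),(.006,.081)):
        cv2.polylines(c,[np.array(f(b-h*K[:,2]+r*np.cos(th)*K[:,0]+r*np.sin(th)*K[:,1]))],True,(0,255,0),1)
    sq=np.array([[-1,-1],[1,-1],[1,1],[-1,1]])*.008
    for h,w in((.081,1),(.097,1),(.103,.625)): cv2.polylines(c,[np.array(f(b-h*K[:,2]+w*sq@K[:,:2].T))],True,(255,0,255),1)
    out.append(c)
cv2.imwrite("pics/ov.png",np.hstack(out))
```

```text
(no output)
```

View pics/ov.png

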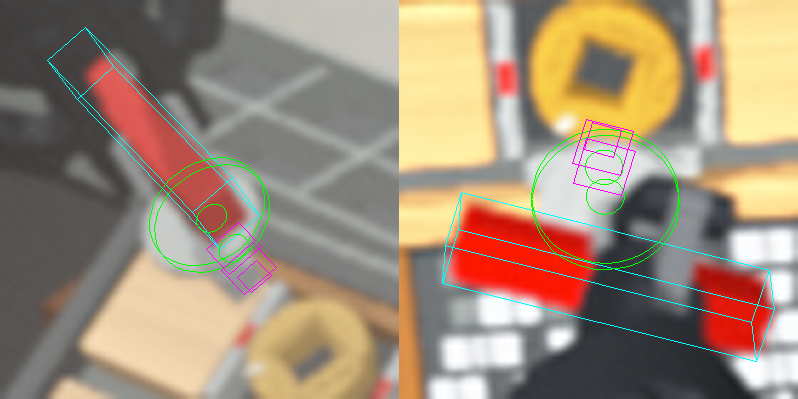

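The overlay shows the key held as predicted when I take the 40 mm error to lie along the tool's x axis. Bar and collar match in both views. The tip is about 59 mm above the mouth and about 2 mm too far left, with roughly 2° of tilt error. The flare tolerates that, so I advance 44 mm and look again.

Request:
step_arm([
  [0.2,0.02,0.05,0,0,0],
  [0.3,0,0,0,0,0],
  [0.3,0,0,0,0,0],
  [0.2,0,0,0,0,0],
  [0.1,0,0,0,0,0],
  [0,0,0,0,0,0],
  [0,0,0,0,0,0],
])

```text
t: 11.8
eef_pos: [0.5855, -0.0307, 0.209]
tool_rot: [0.509, 0.699, 0.312, -0.393]
contact_force: [-0.2, 0.8, -2.9]
gripper_width: 0.188
```

```bash
cat > look.py <<'E'
import sys
from keyfit import *
import itertools
tag=sys.argv[1]
p,T,o=now(); print(o["t"],o["q"].round(3),p,"F",o["contact_force"].round(1),"M",o["torque"].round(2),o["gripper_width"].round(3)); print("axis err deg",np.degrees(np.arccos(-T[:,0]@N_)),"cw of tool y",np.degrees(np.arctan2(-T[:,1]@LEFT,T[:,1]@UP)))
bar=p-0.050*T[:,0]; tipm=bar+0.103*T[:,0]; print("model tip rel socket L,U,N mm",[round(float((tipm-C)@v*1000),1) for v in (LEFT,UP,N_)])
Q=[]
for n in ("side","top"):
    im,d=bot.read_camera(n); np.savez(f"pics/{n}{tag}.npz",im=im,d=d); Q.append(redpts(n,f"pics/{n}{tag}.npz",bar)[0])
b,K,s=fit(np.vstack(Q),bar,T); print("n",[len(q) for q in Q],"bar-model in tool mm",(T.T@(b-bar)*1000).round(1),"rot",np.degrees(s.x[3:]).round(1))
tip=b-0.103*K[:,2]; print("fit tip rel socket L,U,N mm",[round(float((tip-C)@v*1000),1) for v in (LEFT,UP,N_)])
b=bar; K=np.stack([-T[:,2],T[:,1],-T[:,0]],1)  # draw the model
cs=np.array(list(itertools.product([-1,1],repeat=3)))*np.array([.048,.009,.013]); out=[]
for n in ("side","top"):
    im=np.load(f"pics/{n}{tag}.npz")["im"]; cen=proj(n,b-0.05*K[:,2])[0]; u0,v0=int(cen[0])-35,int(cen[1])-35
    c=cv2.resize(im[v0:v0+70,u0:u0+70,::-1],None,fx=5.7,fy=5.7,interpolation=cv2.INTER_CUBIC)
    f=lambda X:[tuple(int(x) for x in ((k-[u0,v0]+0.5)*5.7-0.5)) for k in proj(n,X)]
    if len(sys.argv)<3:
      pc=f(b+cs@K.T)
      for i in range(8):
        for j in range(i):
            if (cs[i]!=cs[j]).sum()==1: cv2.line(c,pc[i],pc[j],(255,255,0),1)
      th=np.linspace(0,2*np.pi,40)[:,None]
      for r,h in ((.023,.058),(.006,.081)):
        cv2.polylines(c,[np.array(f(b-h*K[:,2]+r*np.cos(th)*K[:,0]+r*np.sin(th)*K[:,1]))],True,(0,255,0),1)
      sq=np.array([[-1,-1],[1,-1],[1,1],[-1,1]])*.008
      for h,w in((.081,1),(.103,.625)): cv2.polylines(c,[np.array(f(b-h*K[:,2]+w*sq@K[:,:2].T))],True,(255,0,255),1)
    out.append(c)
cv2.imwrite(f"pics/ov{tag}.png",np.hstack(out))
E
python3 look.py 7
```

```text
Traceback (most recent call last):
  File "look.py", line 5, in <module>
    p,T,o=now(); print(o["t"],o["q"].round(3),p,"F",o["contact_force"].round(1),"M",o["torque"].round(2),o["gripper_width"].round(3)); print("axis err deg",np.degrees(np.arccos(-T[:,0]@N_)),"cw of tool y",np.degrees(np.arctan2(-T[:,1]@LEFT,T[:,1]@UP)))
                                                                                                         ^^^^^^^^^^^^^^^^^^^^^^^^
AttributeError: 'float' object has no attribute 'round'
```

```bash
sed -i 's/o\["gripper_width"\].round(3)/round(o["gripper_width"],3)/' look.py; python3 look.py 7
```

```text
11.8 [-0.636  0.057  0.625  2.224 -0.171  0.356 -0.159] [ 0.58554544 -0.03067757  0.20901621] F [-0.2  0.8 -2.9] M [-0.07  0.84 -0.02] 0.188
axis err deg 0.20144225155836468 cw of tool y 20.22182039642782
model tip rel socket L,U,N mm [-2.0, -0.9, 16.1]
n [176, 340] bar-model in tool mm [ 0.4 -1.4 -1. ] rot [ 4.   0.2 -0.1]
fit tip rel socket L,U,N mm [-2.8, 5.1, 16.0]
```

View pics/ov7.png

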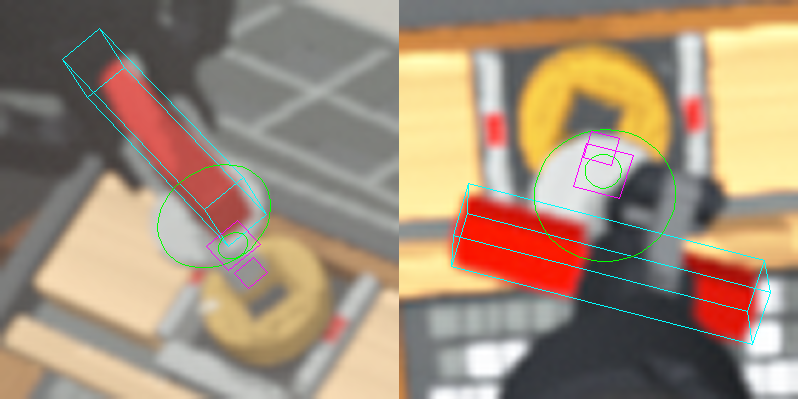

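The side view shows the grey tip at (250,272) just short of the recess at (268,295). The model and both images agree within about 2–3 mm, so I advance in small steps and watch the force.

Request:
step_arm([
  [0.15,-0.01,-0.04,0,0,0],
  [0.15,0,0,0,0,0],
  [0.1,0,0,0,0,0],
  [0.1,0,0,0,0,0],
  [0.05,0,0,0,0,0],
  [0,0,0,0,0,0],
])

```text
t: 12.65
eef_pos: [0.5965, -0.028, 0.1896]
tool_rot: [0.509, 0.699, 0.312, -0.394]
contact_force: [0.0, -0.4, -1.6]
gripper_width: 0.189
```

```bash
python3 look.py 8 x
```

```text
12.65 [-0.588  0.119  0.587  2.222 -0.299  0.313 -0.043] [ 0.59649936 -0.02804914  0.18963269] F [ 0.  -0.4 -1.6] M [-0.06  0.82 -0.02] 0.189
axis err deg 0.22123587564625719 cw of tool y 20.196932580266175
model tip rel socket L,U,N mm [-0.1, -1.0, -6.2]
n [173, 310] bar-model in tool mm [ 0.4 -1.6 -1.6] rot [1.3 0.2 0. ]
fit tip rel socket L,U,N mm [1.5, 0.3, -6.6]
```

View pics/ov8.png

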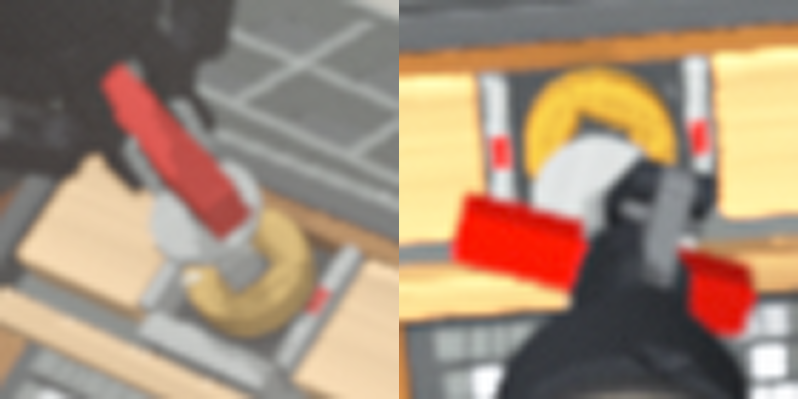

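The tip sits in the mouth at side (245,270), about 6 mm deep with no contact force. I push 9 mm further.

Request:
step_arm([
  [0.06,0,0,0,0,0],
  [0.06,0,0,0,0,0],
  [0.05,0,0,0,0,0],
  [0.05,0,0,0,0,0],
  [0,0,0,0,0,0],
  [0,0,0,0,0,0],
])

```text
t: 13.5
eef_pos: [0.6015, -0.0278, 0.1826]
tool_rot: [0.509, 0.7, 0.312, -0.393]
contact_force: [3.5, -1.4, -2.2]
gripper_width: 0.19
```

```bash
python3 look.py 9 x
```

```text
13.5 [-5.590e-01  1.410e-01  5.610e-01  2.219e+00 -3.480e-01  2.960e-01
  2.000e-03] [ 0.60152558 -0.02776604  0.18256349] F [ 3.5 -1.4 -2.2] M [-0.3  -0.28 -0.21] 0.19
axis err deg 0.13440198786253282 cw of tool y 20.19545765961746
model tip rel socket L,U,N mm [-0.2, -0.1, -14.8]
n [163, 313] bar-model in tool mm [ 0.2 -1.5 -1.7] rot [ 3.7  0.3 -0.1]
fit tip rel socket L,U,N mm [0.2, 5.5, -14.9]
```

View pics/ov9.png

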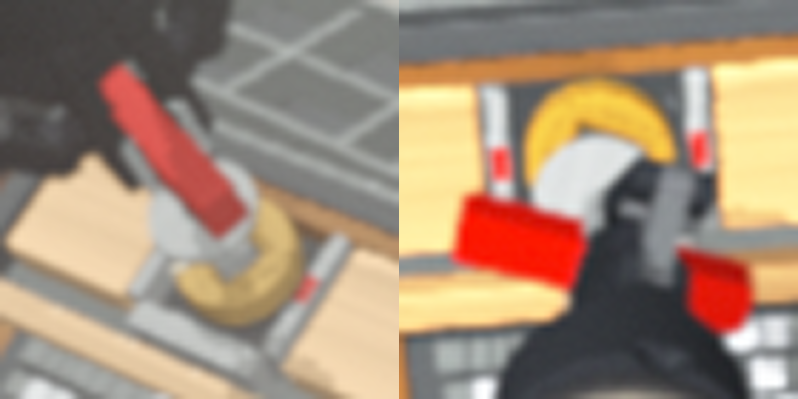

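The tip is about 15 mm down with a small side force of about 4 N. I push 1 mm more, then turn clockwise (positive about tool x).

Request:
step_arm([
  [0.03,0,0,0,0,0],
  [0,0,0,0.015,0,0],
  [0,0,0,0.015,0,0],
  [0,0,0,0.015,0,0],
  [0,0,0,0.015,0,0],
  [0,0,0,0.015,0,0],
  [0,0,0,0.015,0,0],
  [0,0,0,0,0,0],
])

```text
t: 14.6
eef_pos: [0.6022, -0.0277, 0.1818]
tool_rot: [0.294, 0.814, 0.19, -0.464]
contact_force: [3.4, -2.4, 1.6]
gripper_width: 0.188
```

```bash
python3 look.py 10 x
```

```text
14.6 [-0.677  0.154  0.698  2.225 -0.446  0.302 -0.465] [ 0.60224574 -0.02766313  0.18176435] F [ 3.4 -2.4  1.6] M [-0.55 -0.58 -0.25] 0.188
axis err deg 0.1170897380334296 cw of tool y 52.533724557327766
model tip rel socket L,U,N mm [-0.1, 0.2, -15.9]
n [155, 241] bar-model in tool mm [ 0.4 -0.2 -0.2] rot [ 5.   0.9 -0.1]
fit tip rel socket L,U,N mm [-5.9, 7.0, -15.9]
```

View pics/ov10.png

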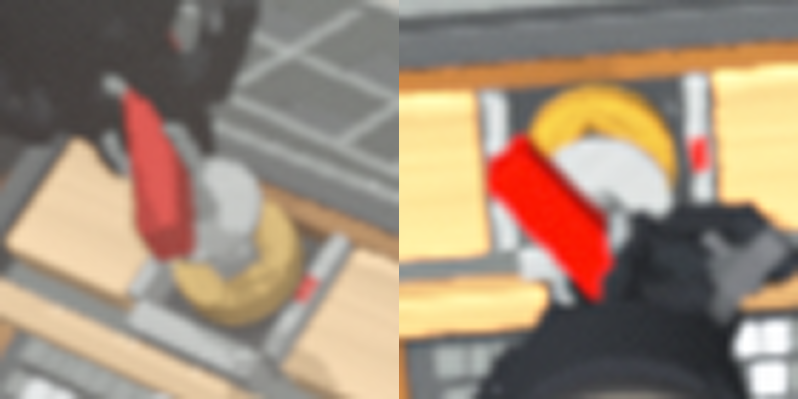

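Request:
step_arm([
  [0,0,0,0.015,0,0],
  [0,0,0,0.015,0,0],
  [0,0,0,0.015,0,0],
  [0,0,0,0.015,0,0],
  [0,0,0,0.015,0,0],
  [0,0,0,0.015,0,0],
  [0,0,0,0,0,0],
])

```text
t: 15.58
eef_pos: [0.6019, -0.027, 0.1815]
tool_rot: [0.056, 0.863, 0.054, -0.499]
contact_force: [3.5, 0.6, 2.5]
gripper_width: 0.195
```

```bash
python3 look.py 11 x
```

```text
15.575 [-0.8    0.171  0.843  2.23  -0.556  0.317 -0.92 ] [ 0.60189281 -0.02698664  0.1815294 ] F [3.5 0.6 2.5] M [-0.01 -0.71  0.05] 0.195
axis err deg 0.19594747547426394 cw of tool y 84.85395425635464
model tip rel socket L,U,N mm [0.6, -0.2, -16.0]
n [132, 243] bar-model in tool mm [ 0.2 -0.  -0.1] rot [6.8 1.2 1.1]
fit tip rel socket L,U,N mm [-11.3, 3.2, -15.5]
```

View pics/ov11.png

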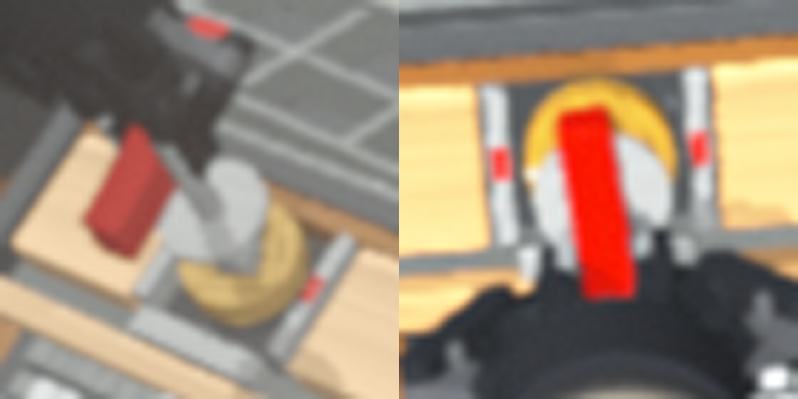

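The white tick now shows at top (533,172), almost at the left red mark (500,165). I turn a little further to reach the stop.

Request:
step_arm([
  [0,0,0,0.012,0,0],
  [0,0,0,0.012,0,0],
  [0,0,0,0.01,0,0],
  [0,0,0,0,0,0],
  [0,0,0,0,0,0],
])

```text
t: 16.3
eef_pos: [0.6008, -0.027, 0.1813]
tool_rot: [-0.037, 0.864, 0.001, -0.503]
contact_force: [-10.8, 0.3, 18.9]
gripper_width: 0.185
```

```bash
python3 look.py 12 x
python3 - <<'E'
from pl import *
from face import rect
rect([("top","pics/top12.npz"),("side","pics/side12.npz")],C,4.0,"pics/rect12.png")
E
```

```text
16.3 [-0.846  0.179  0.9    2.233 -0.602  0.327 -1.086] [ 0.6007709  -0.02704872  0.18131878] F [-10.8   0.3  18.9] M [0.09 0.42 0.55] 0.185
axis err deg 0.3381309808992254 cw of tool y 97.08910734010652
model tip rel socket L,U,N mm [0.7, -1.4, -15.6]
n [161, 237] bar-model in tool mm [ 1.4 -0.1  2.8] rot [1.8 3.4 1.9]
fit tip rel socket L,U,N mm [-2.7, 1.6, -16.8]
```

View pics/rect12.png

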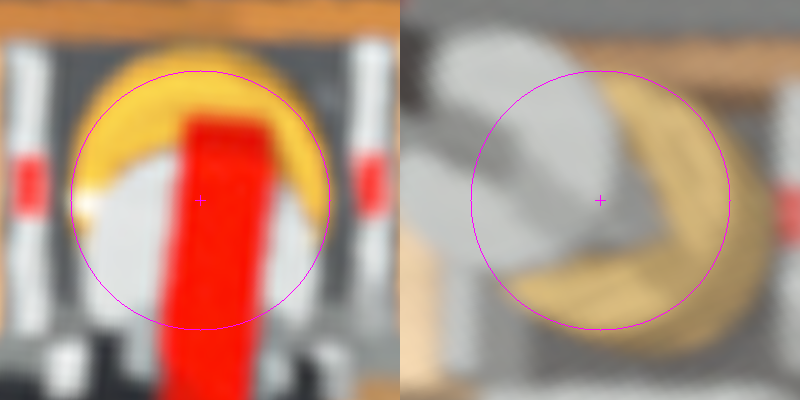

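The tick is at (85,205), level with the left mark to within about 3°, and the force has risen to about 22 N: the stop. I give it a small extra nudge and hold, then unwind 7° within the play and withdraw straight out.

Request:
step_arm([
  [0,0,0,0.006,0,0],
  [0,0,0,0,0,0],
  [0,0,0,0,0,0],
  [0,0,0,0,0,0],
])

```text
t: 16.9
eef_pos: [0.6008, -0.0269, 0.1813]
tool_rot: [-0.053, 0.863, -0.008, -0.503]
contact_force: [-10.5, 1.2, 18.3]
gripper_width: 0.192
```

```bash
python3 look.py 13 x
python3 - <<'E'
from pl import *
from face import rect
rect([("top","pics/top13.npz"),("side","pics/side13.npz")],C,4.0,"pics/rect13.png")
E
```

```text
16.9 [-0.854  0.181  0.91   2.233 -0.611  0.329 -1.115] [ 0.60080662 -0.02692943  0.18134322] F [-10.5   1.2  18.3] M [0.11 0.42 0.64] 0.192
axis err deg 0.344507194093405 cw of tool y 99.22172871541252
model tip rel socket L,U,N mm [0.9, -1.4, -15.6]
n [164, 244] bar-model in tool mm [1.5 0.5 2.8] rot [5.  3.8 1.3]
fit tip rel socket L,U,N mm [-9.0, 1.2, -16.5]
```

View pics/rect13.png

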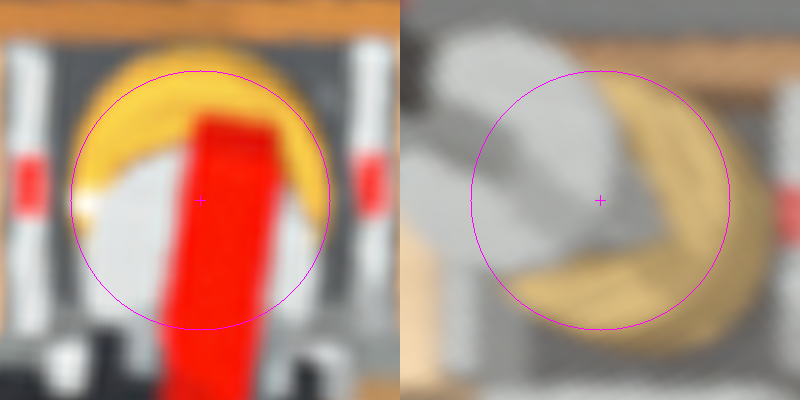

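Request:
step_arm([
  [0,0,0,-0.015,0,0],
  [0,0,0,-0.015,0,0],
  [0,0,0,0,0,0],
])

```text
t: 17.38
eef_pos: [0.6007, -0.0275, 0.1813]
tool_rot: [0.028, 0.864, 0.038, -0.501]
contact_force: [-8.8, 0.6, 16.5]
gripper_width: 0.193
```

Request:
step_arm([
  [-0.1,0,0,0,0,0],
  [-0.2,0,0,0,0,0],
  [-0.3,0,0,0,0,0],
  [-0.4,0,0,0,0,0],
  [-0.5,0,0,0,0,0],
  [-0.4,0,0,0,0,0],
  [0,0,0,0,0,0],
])

```text
t: 18.25
eef_pos: [0.5629, -0.0284, 0.2419]
tool_rot: [0.028, 0.863, 0.04, -0.503]
contact_force: [0.1, -0.2, -1.1]
gripper_width: 0.182
```

```bash
python3 look.py 14
python3 - <<'E'
from pl import *
from face import rect
rect([("top","pics/top14.npz"),("side","pics/side14.npz")],C,4.0,"pics/rect14.png")
cv2.imwrite("pics/a14.png",cv2.resize(np.vstack([cv2.imread("pics/rect14.png"),cv2.resize(cv2.imread("pics/ov14.png"),(800,400))]),(600,600)))
E
```

```text
18.25 [-1.094 -0.135  1.004  2.235  0.231  0.474 -1.716] [ 0.56293311 -0.02844522  0.24186052] F [ 0.1 -0.2 -1.1] M [-0.09  0.84  0.03] 0.182
axis err deg 0.6596142322951735 cw of tool y 88.44015983623996
model tip rel socket L,U,N mm [2.1, -4.2, 55.8]
n [233, 260] bar-model in tool mm [ 8.9  0.3 13.9] rot [2.9 5.3 1.8]
fit tip rel socket L,U,N mm [-3.3, -8.5, 47.5]
```

View pics/a14.png

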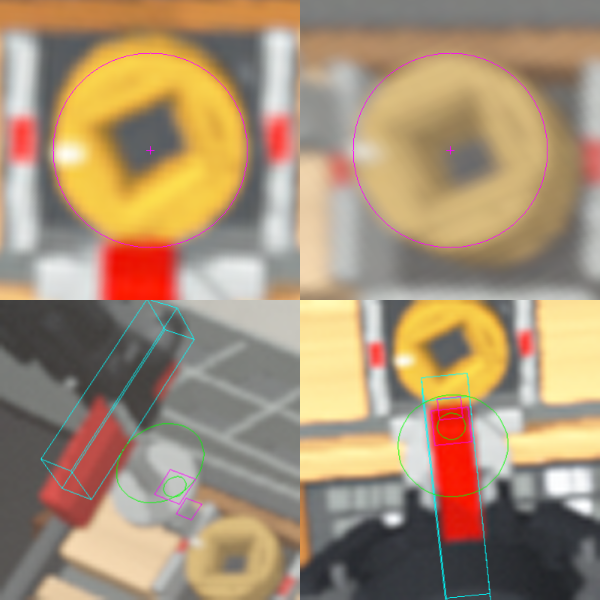

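The head is locked: the tick points at the left mark in both rectified views. But the bar no longer matches the model overlay, so the key has slid in the jaws by about 14 mm along the bar. I refit the key's pose in the hand before going back.

```bash
cat > ov.py <<'E'
from keyfit import *
import itertools
def overlay(tag,b,K,out,s=5.7,half=35,cams=("side","top")):
    cs=np.array(list(itertools.product([-1,1],repeat=3)))*np.array([.048,.009,.013]); o=[]
    for n in cams:
        im=np.load(f"pics/{n}{tag}.npz")["im"]; cen=proj(n,b-0.04*K[:,2])[0]; u0,v0=max(int(cen[0])-half,0),max(int(cen[1])-half,0)
        c=cv2.resize(im[v0:v0+2*half,u0:u0+2*half,::-1],None,fx=s,fy=s,interpolation=cv2.INTER_CUBIC)
        f=lambda X:[tuple(int(x) for x in ((k-[u0,v0]+0.5)*s-0.5)) for k in proj(n,X)]
        pc=f(b+cs@K.T)
        for i in range(8):
            for j in range(i):
                if (cs[i]!=cs[j]).sum()==1: cv2.line(c,pc[i],pc[j],(255,255,0),1)
        th=np.linspace(0,2*np.pi,40)[:,None]
        for r,h in ((.023,.058),(.023,.053),(.006,.081)):
            cv2.polylines(c,[np.array(f(b-h*K[:,2]+r*np.cos(th)*K[:,0]+r*np.sin(th)*K[:,1]))],True,(0,255,0),1)
        sq=np.array([[-1,-1],[1,-1],[1,1],[-1,1]])*.008
        for h,w in((.081,1),(.097,1),(.103,.625)): cv2.polylines(c,[np.array(f(b-h*K[:,2]+w*sq@K[:,:2].T))],True,(255,0,255),1)
        o.append(c)
    cv2.imwrite(out,np.hstack(o))
E
python3 - <<'E'
from ov import *
p,T,o=now(); bar=p-0.050*T[:,0]
Q=[redpts(n,f"pics/{n}14.npz",bar)[0] for n in ("side","top")]
b,K,s=fit(np.vstack(Q),bar,T); print((T.T@(b-bar)*1000).round(1),np.degrees(s.x[3:]).round(1),s.cost)
for q in Q:
    r=sdf((q-b)@K,np.array([.048,.009,.013])); print(len(q),np.median(abs(r)),np.percentile((q-b)@K,[2,98],axis=0).round(3))
overlay(14,b,K,"pics/o14.png")
E
```

```text
[ 8.2 -0.1 14. ] [2.8 5.3 1.9] 0.00034255090227223073
233 0.0008317650316012754 [[-0.001 -0.003 -0.003]
 [ 0.047  0.011  0.015]]
260 0.0009145553370604803 [[-0.049 -0.004 -0.003]
 [-0.001  0.009  0.016]]
```

View pics/o14.png

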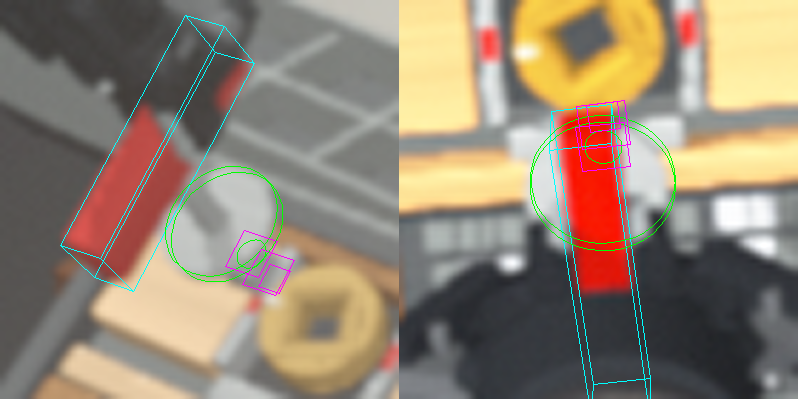

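Run:
```python
from ov import *
p,T,o=now(); bar=p-0.050*T[:,0]
Q=[redpts(n,f"pics/{n}14.npz",bar)[0] for n in ("side","top")]
b,K,s=fit(np.vstack(Q),bar,T); Rt=T.T@K; d=T.T@(b-p); print("d",d); np.savez("grip.npz",Rt=Rt,d=d)
# target
best=None
for yaw in np.arange(0,360,0.5):
    y=np.array([np.cos(np.radians(yaw)),np.sin(np.radians(yaw)),0]); z=np.array([0,0,1.]); Kt=np.stack([np.cross(y,z),y,z],1); Tt=Kt@Rt.T
    e=abs(np.degrees(np.arctan2(Tt[1,1],Tt[0,1]))+55)
    if best is None or e<best[0]: best=(e,Kt,Tt)
_,Kt,Tt=best; hole=np.array([0.4688,-0.298]); bt=np.array([*hole,0.285]); pt=bt-Tt@d
print("target p",pt,"T",Tt.round(3)); rows(p,T,interp(p,T,pt,Tt,14))
# hole in top/side image
im=np.load("pics/top14.npz"); P=cloud("top",im["d"]); m=(abs(P[...,2]-0.06)<0.006)&(im["d"]>0); reg=np.zeros_like(m); reg[250:320,410:485]=1
q=P[m&reg]; print("block rect",cv2.minAreaRect((q[:,:2]*1000).astype(np.float32)))
g=np.arange(-50,51)/1000
def bev(n,f,c,z,h=0.055,s=4):
    N=int(2*h*1000*s); a=(np.arange(N)-N/2)/s/1000; Y,X=np.meshgrid(-a,-a); W=np.stack([c[0]+X,c[1]+Y,np.full_like(X,z)],-1)
    uv=proj(n,W.reshape(-1,3)).reshape(N,N,2).astype(np.float32); o=cv2.remap(np.load(f)["im"],uv[...,0],uv[...,1],cv2.INTER_CUBIC)[...,::-1].copy()
    cv2.circle(o,(N//2,N//2),int(17.5*s),(255,0,255),1); cv2.rectangle(o,(N//2-45*s,N//2-45*s),(N//2+45*s,N//2+45*s),(255,0,255),1); return o
hh=[bev("top","pics/top14.npz",hole,0.06)]
hh.append(bev("side","pics/side14.npz",hole,0.06)); cv2.imwrite("pics/hole.png",cv2.resize(np.hstack(hh),(800,400)))
```

```text
d [-0.04175133 -0.00014618  0.0139963 ]
target p [ 0.47595725 -0.29069822  0.24216837] T [[-0.103  0.573 -0.813]
 [-0.015 -0.818 -0.575]
 [-0.995 -0.047  0.093]]
[[-0.1, 0.45, 0.18, -0.006, -0.007, -0.002], [-0.09, 0.44, 0.19, -0.005, -0.007, -0.002], [-0.09, 0.44, 0.22, -0.006, -0.007, -0.002], [-0.09, 0.42, 0.23, -0.006, -0.006, -0.001], [-0.07, 0.42, 0.25, -0.005, -0.007, -0.002], [-0.08, 0.4, 0.27, -0.006, -0.007, -0.002], [-0.06, 0.4, 0.29, -0.006, -0.007, -0.002], [-0.06, 0.38, 0.3, -0.006, -0.007, -0.002]]
[[-0.05, 0.37, 0.32, -0.005, -0.007, -0.002], [-0.04, 0.36, 0.34, -0.006, -0.007, -0.002], [-0.02, 0.35, 0.35, -0.006, -0.006, -0.001], [-0.02, 0.33, 0.36, -0.005, -0.007, -0.002], [0.0, 0.32, 0.38, -0.006, -0.007, -0.002], [0.0, 0.31, 0.38, -0.006, -0.007, -0.002]]
end [ 0.476  -0.2907  0.2423] T
 [[-0.103  0.574 -0.812]
 [-0.015 -0.817 -0.576]
 [-0.995 -0.047  0.093]]
block rect ((468.9151611328125, -298.57391357421875), (89.9515380859375, 91.45439147949219), 8.493165016174316)
```

View pics/hole.png

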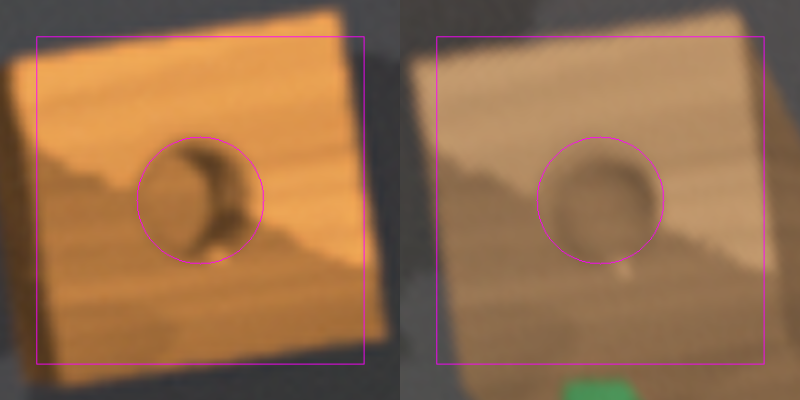

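The hole (top view (197,200), side view (600,207) in the rectified crops) sits where I expect it, at (0.469,-0.298). Now I travel back with the refitted grip.

Request:
step_arm([
  [-0.1,0.45,0.18,-0.006,-0.007,-0.002],
  [-0.09,0.44,0.19,-0.005,-0.007,-0.002],
  [-0.09,0.44,0.22,-0.006,-0.007,-0.002],
  [-0.09,0.42,0.23,-0.006,-0.006,-0.001],
  [-0.07,0.42,0.25,-0.005,-0.007,-0.002],
  [-0.08,0.4,0.27,-0.006,-0.007,-0.002],
  [-0.06,0.4,0.29,-0.006,-0.007,-0.002],
  [-0.06,0.38,0.3,-0.006,-0.007,-0.002],
])

```text
t: 19.35
eef_pos: [0.493, -0.1695, 0.2562]
tool_rot: [0.138, 0.753, 0.142, -0.628]
contact_force: [-0.9, -0.2, -2.5]
gripper_width: 0.181
```

Request:
step_arm([
  [-0.05,0.37,0.32,-0.005,-0.007,-0.002],
  [-0.04,0.36,0.34,-0.006,-0.007,-0.002],
  [-0.02,0.35,0.35,-0.006,-0.006,-0.001],
  [-0.02,0.33,0.36,-0.005,-0.007,-0.002],
  [0,0.32,0.38,-0.006,-0.007,-0.002],
  [0,0.31,0.38,-0.006,-0.007,-0.002],
  [0,0,0,0,0,0],
])

```text
t: 20.23
eef_pos: [0.4066, -0.2563, 0.2851]
tool_rot: [-0.223, -0.655, -0.201, 0.693]
contact_force: [-0.6, 1.1, -2.8]
gripper_width: 0.179
```

```bash
cat > look2.py <<'E'
import sys
from ov import *
tag=sys.argv[1]; g=np.load("grip.npz"); p,T,o=now(); print(o["t"],o["q"].round(3),p,"F",o["contact_force"].round(1),"M",o["torque"].round(2),round(o["gripper_width"],3))
b0=p+T@g["d"]; K0=T@g["Rt"]; Q=[]
for n in ("side","top"):
    im,d=bot.read_camera(n); np.savez(f"pics/{n}{tag}.npz",im=im,d=d); Q.append(redpts(n,f"pics/{n}{tag}.npz",b0)[0])
TT=np.stack([-K0[:,2],K0[:,1],K0[:,0]],1)
b,K,s=fit(np.vstack(Q),b0,TT); print([len(q) for q in Q],"model bar",b0.round(4),"z",K0[:,2].round(3),"fit bar",b.round(4),"z",K[:,2].round(3))
for nm,bb,KK in (("model",b0,K0),("fit",b,K)): print(nm,"tip",(bb-.103*KK[:,2]).round(4))
np.savez("fit.npz",b=b,K=K,p=p,T=T)
overlay(tag,b,K,f"pics/o{tag}.png")
E
python3 look2.py 15
```

```text
20.225 [-1.272 -0.334  1.455  1.93   0.398  1.308 -0.906] [ 0.4065579  -0.2562795   0.28508902] F [-0.6  1.1 -2.8] M [ 0.09 -0.1   0.03] 0.179
[387, 85] model bar [ 0.3967 -0.2623  0.3276] z [-0.062  0.03   0.998] fit bar [ 0.3979 -0.2611  0.326 ] z [-0.027  0.02   0.999]
model tip [ 0.4031 -0.2654  0.2248]
fit tip [ 0.4007 -0.2631  0.2231]
```

View pics/o15.png

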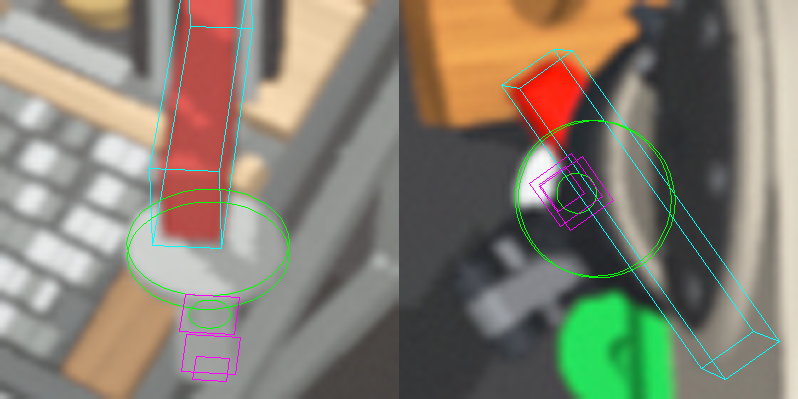

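The arm has run into its own limits here: joint 3 is at 1.455 of 1.46 and joint 2 at -0.334 of -0.34. So the tool stopped short of the block, with the key safe in the hand and clear at side (195,250). I fit a kinematic model from the logged poses to plan a way out of the corner.

```bash
cat > kin.py <<'E'
import numpy as np, itertools
from scipy.spatial.transform import Rotation as R
from scipy.optimize import least_squares
# q, p, quat wxyz
D=[([-1.39308048,0.47778801,0.02234311,1.55649219,-0.01154192,1.10931015,-0.08308244],[0.19012643,0.64695376,0.19321675],[0.69984131,0.10004289,0.69995691,-0.10136021]),
([-0.204,0.328,0.832,1.859,-0.274,1.074,-0.222],[0.46718,-0.29844,0.21807],[-0.214,-0.674,-0.214,0.674]),
([-0.112,0.473,0.736,1.96,-0.415,0.862,-0.113],[0.4706,-0.2966,0.10736],[-0.213,-0.674,-0.213,0.674]),
([-0.069,0.53,0.688,1.988,-0.47,0.787,-0.065],[0.4683,-0.29745,0.06638],[-0.213,-0.674,-0.214,0.675]),
([-0.645,-0.063,0.58,2.221,0.058,0.459,-0.381],[0.56137,-0.02836,0.24447],[0.509,0.698,0.314,-0.394]),
([-0.559,0.141,0.561,2.219,-0.348,0.296,0.002],[0.6015,-0.02777,0.18256],[0.509,0.7,0.312,-0.393]),
([-0.8,0.171,0.843,2.23,-0.556,0.317,-0.92],[0.60189,-0.02699,0.18153],[0.056,0.863,0.054,-0.499]),
([-1.094,-0.135,1.004,2.235,0.231,0.474,-1.716],[0.56293,-0.02845,0.24186],[0.028,0.863,0.04,-0.503]),
([-1.272,-0.334,1.455,1.93,0.398,1.308,-0.906],[0.4065579,-0.2562795,0.28508902],[-0.223,-0.655,-0.201,0.693])]
def rz(a): return R.from_euler('z',a).as_matrix()
def ry(a): return R.from_euler('y',a).as_matrix()
def fk(q,s,c1,c7,L):
    # L: z1 (base->shoulder), a,d (upper), a2,d2(fore), dt
    A=rz(s[0]*q[0]+c1); p=np.array([0,0,L[0]])+A@np.array([L[7],0,0]); A=A@ry(s[1]*q[1]); A=A@rz(s[2]*q[2]); p=p+A@np.array([L[1],0,L[2]])
    A=A@ry(s[3]*q[3]); A=A@rz(s[4]*q[4]); p=p+A@np.array([L[3],0,L[4]]); A=A@ry(s[5]*q[5]); p=p+A@np.array([L[5],0,0]); A=A@rz(s[6]*q[6]); p=p+A@np.array([0,0,L[6]])
    T=A@rz(c7)@np.array([[0,0,1.],[0,1,0],[-1,0,0]]).T   # tool x along flange z
    return p,T
def quat(q): return R.from_quat([q[1],q[2],q[3],q[0]]).as_matrix()
if __name__=="__main__":
    res=[]
    for s in itertools.product([1,-1],repeat=7):
        if s[1]==-1: continue
        for c in (-0.1,3.04,1.5,-1.5):
            f=lambda v:np.concatenate([(fk(q,s,v[0],v[1],np.zeros(8))[1]-quat(w)).ravel() for q,p,w in D])
            r=least_squares(f,[c,0.]); res.append((r.cost,s,r.x))
            r=least_squares(f,[c,1.6]); res.append((r.cost,s,r.x))
    res.sort(key=lambda x:x[0]); 
    for r in res[:4]: print(r)
    s,x=res[0][1],res[0][2]
    f=lambda L:np.concatenate([fk(q,s,x[0],x[1],L)[0]-np.array(p) for q,p,w in D])
    r=least_squares(f,[0.3,0,0.4,0,0.4,0,0.3,0]); print(r.x.round(4),"res mm",(f(r.x).reshape(-1,3)*1000).round(1))
E
python3 kin.py
```

```text
(np.float64(1.3867270061016303e-05), (-1, 1, -1, 1, -1, 1, -1), array([5.30850976e-04, 1.57102510e+00]))
(np.float64(1.386727006101647e-05), (-1, 1, -1, 1, -1, 1, -1), array([5.3085099e-04, 1.5710251e+00]))
(np.float64(1.3867270061016643e-05), (-1, 1, -1, 1, -1, 1, -1), array([5.30851043e-04, 1.57102510e+00]))
(np.float64(1.3867270061016792e-05), (-1, 1, -1, 1, -1, 1, -1), array([6.28371616, 1.5710251 ]))
[ 0.2793 -0.015   0.5455 -0.0383  0.4996 -0.0253  0.3819 -0.0544] res mm [[-60.1  12.1   6.5]
 [ -1.7   8.8  -5.6]
 [ -2.9   5.8 -14.9]
 [ -3.8   5.7 -18.4]
 [ -4.9  30.1   9.4]
 [ -1.8  10.3   0.3]
 [ -3.2 -17.4  -4.1]
 [  1.9  12.8  11.5]
 [  7.2 -14.2  15.2]]
```

```bash
cat > kin2.py <<'E'
from kin import *
S=(-1,1,-1,1,-1,1,-1); C1=0.0; C7=np.pi/2
def fk(q,L):
    L=np.asarray(L).reshape(7,3); A=np.eye(3); p=np.zeros(3)
    ax=[rz,ry,rz,ry,rz,ry,rz]
    for i in range(7):
        A=A@ax[i](S[i]*q[i]+(C1 if i==0 else 0)); p=p+A@L[i]
    return p, A@rz(C7)@np.array([[0,0,1.],[0,1,0],[-1,0,0]]).T
if __name__=="__main__":
    f=lambda L:np.concatenate([fk(q,L)[0]-np.array(p) for q,p,w in D])
    g=lambda L:np.concatenate([f(L)*100,L*0.01])
    r=least_squares(g,np.zeros(21)+0.1); print(r.x.reshape(7,3).round(4),"res mm",(f(r.x).reshape(-1,3)*1000).round(1)); np.save("L.npy",r.x)
E
python3 kin2.py
```

```text
[[-5.000e-04 -1.460e-02  2.871e-01]
 [ 7.000e-04 -1.460e-02  2.698e-01]
 [-2.000e-04 -1.600e-02  2.700e-01]
 [-2.000e-03 -1.600e-02  2.362e-01]
 [ 8.000e-04 -5.000e-04  2.363e-01]
 [-1.100e-03 -6.000e-04  1.816e-01]
 [ 7.000e-04  1.000e-04  1.816e-01]] res mm [[ 0.1 -0.  -0. ]
 [ 0.1  0.3 -0.2]
 [-0.1 -0.2  0.1]
 [-0.  -0.   0. ]
 [-0.1  0.1 -0.3]
 [ 0.1 -0.1  0.1]
 [-0.1  0.1  0. ]
 [ 0.  -0.   0.1]
 [ 0.1 -0.1  0.1]]
```

```bash
cat > sim.py <<'E'
from kin2 import *
L=np.load("L.npy")
LO=np.array([-2.96,-0.34,-1.41,0.24,-1.37,0.17,-2.96]);HI=np.array([2.96,2.1,1.46,2.44,4.51,1.92,2.96])
def jac(q):
    p,T=fk(q,L); J=np.zeros((6,7)); e=1e-6
    for i in range(7):
        qq=np.array(q,float); qq[i]+=e; p2,T2=fk(qq,L); J[:3,i]=(p2-p)/e; J[3:,i]=R.from_matrix(T2@T.T).as_rotvec()/e
    return J,p,T
def follow(q,targets,lam=0.02,w=1.0,qn=None,kn=0.0,sub=3):
    q=np.array(q,float); out=[]
    for tp,TT in targets:
        for _ in range(sub):
            J,p,T=jac(q); e=np.r_[tp-p,R.from_matrix(TT@T.T).as_rotvec()]
            Jp=J.T@np.linalg.inv(J@J.T+lam**2*np.eye(6)); dq=Jp@e
            if qn is not None: dq=dq+(np.eye(7)-Jp@J)@(kn*(qn-q))
            q=np.clip(q+dq,LO,HI)
        out.append(q.copy())
    return np.array(out)
def cmd(p,T,plan):
    out=[]
    for r in plan:
        r=np.array(r,float); p=p+T@(r[:3]*0.04); T=T@R.from_rotvec(r[3:]*2*np.pi).as_matrix(); out.append((p,T))
    return out
E
python3 - <<'E'
from sim import *
q0=np.array(D[0][0]); p,T=fk(q0,L)
plan=[[-0.39, -0.13, 0.98, 0.011, 0, 0], [-0.4, -0.11, 0.96, 0.011, 0, 0], [-0.39, -0.1, 0.96, 0.011, 0, 0], [-0.4, -0.09, 0.96, 0.012, 0, 0], [-0.39, -0.07, 0.95, 0.011, 0, 0], [-0.4, -0.07, 0.95, 0.011, 0, 0], [-0.4, -0.05, 0.94, 0.011, 0, 0], [-0.39, -0.04, 0.94, 0.011, 0, 0],
[0, -0.03, 0.93, 0.011, 0, 0], [0, -0.02, 0.93, 0.011, 0, 0], [0, -0.01, 0.92, 0.011, 0, 0], [0, 0, 0.92, 0.011, 0, 0], [0, 0.01, 0.91, 0.012, 0, 0], [0, 0.03, 0.9, 0.011, 0, 0], [0.01, 0.03, 0.9, 0.011, 0, 0], [0, 0.05, 0.9, 0.011, 0, 0],
[0, 0.05, 0.89, 0.011, 0, 0], [0, 0.06, 0.88, 0.011, 0, 0], [0, 0.07, 0.88, 0.011, 0, 0], [0, 0.08, 0.87, 0.011, 0, 0], [0, 0.09, 0.86, 0.011, 0, 0], [0, 0.1, 0.86, 0.012, 0, 0], [0.01, 0.11, 0.85, 0.011, 0, 0], [0, 0.12, 0.85, 0.011, 0, 0],
[0.31, 0.13, 0.84, 0.011, 0, 0], [0.32, 0.13, 0.83, 0.011, 0, 0], [0.31, 0.15, 0.82, 0.011, 0, 0], [0.31, 0.15, 0.82, 0.011, 0, 0], [0.32, 0.16, 0.81, 0.011, 0, 0], [0.31, 0.16, 0.8, 0.011, 0, 0], [0.31, 0.18, 0.8, 0.012, 0, 0], [0.32, 0.18, 0.79, 0.011, 0, 0]]
for lam in (0.01,0.05,0.1): print("travel1",lam,follow(q0,cmd(p,T,plan),lam)[-1].round(3), "log -.204 .328 .832 1.859 -.274 1.074 -.222")
qb=np.array([-0.217,0.317,0.845,1.845,-0.267,1.094,-0.231]); p,T=fk(qb,L)
plan=[[-0.04, -0.37, -0.53, -0.01, 0.005, 0.006], [-0.05, -0.34, -0.55, -0.009, 0.005, 0.006], [-0.03, -0.31, -0.57, -0.01, 0.005, 0.006], [-0.03, -0.26, -0.59, -0.009, 0.005, 0.006], [-0.02, -0.24, -0.6, -0.01, 0.005, 0.006], [-0.01, -0.19, -0.62, -0.01, 0.004, 0.006], [0.01, -0.16, -0.63, -0.009, 0.005, 0.006], [0.01, -0.12, -0.63, -0.01, 0.005, 0.006],[0.03, -0.08, -0.64, -0.009, 0.005, 0.005], [0.05, -0.05, -0.65, -0.01, 0.005, 0.006], [0.07, -0.01, -0.64, -0.009, 0.005, 0.006]]
for lam in (0.01,0.05,0.1): print("travel2",lam,follow(qb,cmd(p,T,plan),lam)[-1].round(3),"log -.645 -.063 .58 2.221 .058 .459 -.381")
E
```

```text
travel1 0.01 [-0.207  0.327  0.832  1.855 -0.271  1.077 -0.223] log -.204 .328 .832 1.859 -.274 1.074 -.222
travel1 0.05 [-0.207  0.327  0.832  1.855 -0.271  1.077 -0.223] log -.204 .328 .832 1.859 -.274 1.074 -.222
travel1 0.1 [-0.207  0.327  0.832  1.855 -0.271  1.077 -0.223] log -.204 .328 .832 1.859 -.274 1.074 -.222
travel2 0.01 [-0.645 -0.07   0.581  2.217  0.067  0.46  -0.388] log -.645 -.063 .58 2.221 .058 .459 -.381
travel2 0.05 [-0.642 -0.069  0.578  2.217  0.066  0.46  -0.388] log -.645 -.063 .58 2.221 .058 .459 -.381
travel2 0.1 [-0.636 -0.068  0.573  2.217  0.063  0.459 -0.384] log -.645 -.063 .58 2.221 .058 .459 -.381
```

The model reproduces all logged poses to 0.3 mm, and plain least-squares steps reproduce how the arm moves its joints. Now I search a route back over the hole that stays away from the joint limits. The hole is round, so the bar's yaw is free.

```bash
cat > plan2.py <<'E'
from sim import *
from station import bot
from pl import interp
z=np.load("fit.npz"); Rt=z["T"].T@z["K"]; d=z["T"].T@(z["b"]-z["p"]); np.savez("grip.npz",Rt=Rt,d=d)
o=bot.get_obs(); q0=np.array(o["q"]); p0,T0=fk(q0,L)
def pose(bar,yaw): # key upright, key y az = yaw
    a=np.radians(yaw); y=np.array([np.cos(a),np.sin(a),0]); zz=np.array([0,0,1.]); K=np.stack([np.cross(y,zz),y,zz],1); T=K@Rt.T; return np.array(bar)-T@d,T
K0=T0@Rt; y0=np.degrees(np.arctan2(K0[1,1],K0[0,1])); b0=p0+T0@d; 
hole=np.array([0.4688,-0.298])
def margin(Q): return np.minimum(Q-LO,HI-Q).min(0)
if __name__=="__main__":
    print("yaw0",y0,"bar",b0)
    res=[]
    for wx in (0.45,0.52,0.58):
     for wy in (-0.35,-0.25,-0.15,0.0):
      for wz in (0.30,0.33,0.37):
       for wyaw in np.arange(-60,121,30):
        w=pose([wx,wy,wz],y0+wyaw); n1=14; s1=interp(p0,T0,*w,n1); Q1=follow(q0,s1,0.05,sub=2)
        p1,T1=fk(Q1[-1],L)
        if np.linalg.norm(p1-w[0])>0.004: continue
        for fy in np.arange(-60,121,30):
            h=pose([*hole,0.27],y0+fy); Q2=follow(Q1[-1],interp(*w,*h,14),0.05,sub=2)
            e=pose([*hole,0.118],y0+fy); Q3=follow(Q2[-1],interp(*h,*e,8),0.05,sub=2)
            pe=fk(Q3[-1],L)[0]
            if np.linalg.norm(pe-e[0])>0.003: continue
            m=margin(np.vstack([Q1[4:],Q2,Q3])).min(); res.append((m,wx,wy,wz,wyaw,fy,Q1[-1].round(2),Q2[-1].round(2),Q3[-1].round(2)))
    res.sort(key=lambda r:-r[0]); 
    for r in res[:10]: print(r)
    print(len(res))
E
time python3 plan2.py
```

```text
yaw0 -55.73404592109947 bar [ 0.39784802 -0.26108274  0.32580618]
(np.float64(0.07140030936584219), 0.45, 0.0, 0.37, np.int64(-30), np.int64(-60), array([-1.35,  0.02,  1.29,  1.86, -0.03,  1.35, -1.54]), array([-0.33,  0.52,  1.13,  1.77, -0.49,  1.25, -1.06]), array([-0.2 ,  0.68,  0.95,  1.91, -0.67,  0.99, -0.93]))
(np.float64(0.07140030936584219), 0.45, 0.0, 0.37, np.int64(-30), np.int64(-30), array([-1.35,  0.02,  1.29,  1.86, -0.03,  1.35, -1.54]), array([-0.33,  0.47,  1.06,  1.78, -0.4 ,  1.21, -0.63]), array([-0.2 ,  0.65,  0.9 ,  1.91, -0.58,  0.95, -0.51]))
(np.float64(0.07140030936584219), 0.45, 0.0, 0.37, np.int64(-30), np.int64(0), array([-1.35,  0.02,  1.29,  1.86, -0.03,  1.35, -1.54]), array([-0.34,  0.42,  1.01,  1.8 , -0.32,  1.16, -0.2 ]), array([-0.21,  0.6 ,  0.84,  1.94, -0.5 ,  0.89, -0.07]))
(np.float64(0.07140030936584219), 0.45, 0.0, 0.37, np.int64(-30), np.int64(30), array([-1.35,  0.02,  1.29,  1.86, -0.03,  1.35, -1.54]), array([-0.35,  0.36,  0.96,  1.84, -0.25,  1.11,  0.25]), array([-0.21,  0.56,  0.8 ,  1.98, -0.44,  0.82,  0.39]))
(np.float64(0.071
[... 852 characters left out ...]
 ,  1.87, -0.03,  1.33, -2.07]), array([-0.29,  0.48,  1.06,  1.77, -0.44,  1.23, -1.11]), array([-0.17,  0.65,  0.89,  1.91, -0.61,  0.97, -0.98]))
(np.float64(0.02828678974828902), 0.45, 0.0, 0.37, np.int64(-60), np.int64(-30), array([-1.27, -0.02,  1.2 ,  1.87, -0.03,  1.33, -2.07]), array([-0.3 ,  0.44,  0.99,  1.78, -0.36,  1.2 , -0.68]), array([-0.17,  0.62,  0.84,  1.91, -0.53,  0.93, -0.55]))
(np.float64(0.02828678974828902), 0.45, 0.0, 0.37, np.int64(-60), np.int64(0), array([-1.27, -0.02,  1.2 ,  1.87, -0.03,  1.33, -2.07]), array([-0.3 ,  0.4 ,  0.94,  1.8 , -0.28,  1.16, -0.24]), array([-0.18,  0.58,  0.79,  1.94, -0.46,  0.87, -0.11]))
28
real	1m9.101s
user	1m7.807s
sys	0m0.197s
```

Run:
```python
from plan2 import *
from pl import rows
w=pose([0.45,0.0,0.37],y0-30)
Q1=follow(q0,interp(p0,T0,*w,14),0.05,sub=2); print(Q1[:, [1,2,5]].round(3).tolist())
# alternative: first pull outward
for mid in ([0.43,-0.22,0.345],[0.42,-0.2,0.33],[0.44,-0.2,0.36],[0.43,-0.17,0.345]):
    m=pose(mid,y0-10); Qa=follow(q0,interp(p0,T0,*m,5),0.05,sub=2); print(mid,Qa[:,[1,2]].round(3).tolist())
rows(p0,T0,interp(p0,T0,*w,14))
```

```text
[[-0.307, 1.443, 1.306], [-0.28, 1.43, 1.306], [-0.253, 1.416, 1.305], [-0.227, 1.403, 1.306], [-0.2, 1.389, 1.307], [-0.174, 1.374, 1.309], [-0.149, 1.359, 1.312], [-0.125, 1.345, 1.316], [-0.102, 1.331, 1.32], [-0.079, 1.318, 1.325], [-0.057, 1.307, 1.33], [-0.033, 1.298, 1.335], [-0.009, 1.292, 1.341], [0.016, 1.286, 1.347]]
[0.43, -0.22, 0.345] [[-0.326, 1.46], [-0.326, 1.46], [-0.332, 1.46], [-0.34, 1.46], [-0.34, 1.46]]
[0.42, -0.2, 0.33] [[-0.32, 1.46], [-0.311, 1.46], [-0.307, 1.46], [-0.306, 1.46], [-0.31, 1.46]]
[0.44, -0.2, 0.36] [[-0.32, 1.46], [-0.314, 1.46], [-0.314, 1.46], [-0.322, 1.46], [-0.334, 1.46]]
[0.43, -0.17, 0.345] [[-0.312, 1.46], [-0.292, 1.46], [-0.276, 1.46], [-0.265, 1.46], [-0.259, 1.46]]
[[-0.1, -0.32, -0.33, 0.006, 0.0, -0.001], [-0.1, -0.34, -0.33, 0.006, 0.0, 0.0], [-0.1, -0.34, -0.31, 0.006, 0.0, -0.001], [-0.1, -0.36, -0.29, 0.006, 0.0, -0.001], [-0.1, -0.37, -0.29, 0.006, -0.001, -0.001], [-0.1, -0.38, -0.26, 0.006, 0.0, 0.0], [-0.09, -0.4, -0.26, 0.005, 0.0, -0.001], [-0.09, -0.4, -0.24, 0.006, 0.0, -0.001]]
[[-0.1, -0.4, -0.22, 0.006, 0.0, -0.001], [-0.08, -0.42, -0.21, 0.006, 0.0, 0.0], [-0.09, -0.43, -0.2, 0.006, 0.0, -0.001], [-0.09, -0.43, -0.17, 0.006, 0.0, -0.001], [-0.08, -0.44, -0.17, 0.006, 0.0, -0.001], [-0.08, -0.45, -0.14, 0.006, 0.0, 0.0]]
end [0.4593 0.0013 0.3289] T
 [[-0.069  0.085 -0.994]
 [ 0.011 -0.996 -0.085]
 [-0.998 -0.017  0.067]]
```

The first leg moves J2 and J3 steadily away from their limits. I take it, with half of it first as a check.

Request:
step_arm([
  [-0.1,-0.32,-0.33,0.006,0,-0.001],
  [-0.1,-0.34,-0.33,0.006,0,0],
  [-0.1,-0.34,-0.31,0.006,0,-0.001],
  [-0.1,-0.36,-0.29,0.006,0,-0.001],
])

```text
t: 20.82
eef_pos: [0.4217, -0.182, 0.2972]
tool_rot: [-0.165, -0.669, -0.154, 0.708]
contact_force: [0.4, -0.7, -2.9]
gripper_width: 0.177
```

Run:
```python
from pl import *
p,T,o=now(); print(o["t"],o["q"].round(3),p)
```

```text
20.825 [-1.285 -0.227  1.399  1.936  0.266  1.304 -1.089] [ 0.4217146  -0.18204785  0.29723645]
```

Request:
step_arm([
  [-0.1,-0.37,-0.29,0.006,-0.001,-0.001],
  [-0.1,-0.38,-0.26,0.006,0,0],
  [-0.09,-0.4,-0.26,0.005,0,-0.001],
  [-0.09,-0.4,-0.24,0.006,0,-0.001],
  [-0.1,-0.4,-0.22,0.006,0,-0.001],
  [-0.08,-0.42,-0.21,0.006,0,0],
  [-0.09,-0.43,-0.2,0.006,0,-0.001],
  [-0.09,-0.43,-0.17,0.006,0,-0.001],
])

```text
t: 21.82
eef_pos: [0.4518, -0.0348, 0.3226]
tool_rot: [-0.053, -0.681, -0.06, 0.728]
contact_force: [0.2, -0.6, -3.3]
gripper_width: 0.181
```

Request:
step_arm([
  [-0.08,-0.44,-0.17,0.006,0,-0.001],
  [-0.08,-0.45,-0.14,0.006,0,0],
  [0,0,0,0,0,0],
])

```text
t: 22.2
eef_pos: [0.4595, 0.0027, 0.3288]
tool_rot: [-0.027, -0.682, -0.036, 0.73]
contact_force: [0.6, -0.9, -2.6]
gripper_width: 0.182
```

```bash
python3 look2.py 16
python3 - <<'E'
from plan2 import *
E
cat > plan3.py <<'E'
from plan2 import *
from pl import rows
print("now q",q0.round(3),"yaw",y0,"bar",b0.round(4))
best=[]
for fy in np.arange(-90,121,15):
  for via in (None,0.05,0.1):
    h=pose([*hole,0.27],y0+fy)
    if via is None: t=interp(p0,T0,*h,16)
    else:
        mid=(p0+h[0])/2; mid=mid+np.array([via,0,0]); seg=interp(p0,T0,*h,16); t=[(a+np.array([via*np.sin(np.pi*(i+1)/16),0,0]),B) for i,(a,B) in enumerate(seg)]
    Q2=follow(q0,t,0.05,sub=2); e=pose([*hole,0.118],y0+fy); Q3=follow(Q2[-1],interp(*h,*e,8),0.05,sub=2)
    er=np.linalg.norm(fk(Q3[-1],L)[0]-e[0]); best.append((margin(np.vstack([Q2,Q3])).min(),fy,via,er,Q2[-1].round(2),Q3[-1].round(2)))
best.sort(key=lambda r:-r[0])
for r in best[:8]: print(r)
E
python3 plan3.py
```

```text
22.2 [-1.355  0.011  1.282  1.862 -0.025  1.344 -1.549] [0.45952705 0.00268164 0.32880535] F [ 0.6 -0.9 -2.6] M [-0.11 -0.15 -0.01] 0.182
[362, 0] model bar [0.4501 0.0017 0.3698] z [-0.003  0.003  1.   ] fit bar [0.4504 0.0009 0.3692] z [ 0.01  -0.061  0.998]
model tip [0.4504 0.0014 0.2669]
fit tip [0.4493 0.0072 0.2664]
now q [-1.354  0.009  1.284  1.863 -0.024  1.345 -1.548] yaw -84.42295401451554 bar [ 0.4502 -0.0014  0.3691]
(np.float64(0.15168071677012773), np.int64(120), 0.1, np.float64(4.224490742451662e-05), array([-0.18,  0.22,  0.74,  1.92, -0.19,  0.99,  1.25]), array([-0.04,  0.43,  0.61,  2.06, -0.42,  0.68,  1.45]))
(np.float64(0.1510422142208523), np.int64(105), 0.1, np.float64(4.2479489879715234e-05), array([-0.23,  0.22,  0.78,  1.92, -0.18,  0.99,  0.97]), array([-0.08,  0.44,  0.64,  2.06, -0.41,  0.68,  1.17]))
(np.float64(0.15058000267498128), np.int64(120), 0.05, np.float64(4.591659870730686e-05), array([-0.24,  0.23,  0.82,  1.92, -0.22,  1.  ,  1.28]), array([-0.08,  0.45,  0.67,  2.06, -0.46,  0.69,  1.49]))
(np.float64(0.1503252567492297), np.int64(90), 0.
[... 272 characters left out ...]
 1.92, -0.21,  0.99,  1.  ]), array([-0.11,  0.46,  0.69,  2.06, -0.45,  0.69,  1.2 ]))
(np.float64(0.14952767451841775), np.int64(75), 0.1, np.float64(3.7841014717903104e-05), array([-0.31,  0.26,  0.87,  1.9 , -0.19,  1.01,  0.45]), array([-0.15,  0.48,  0.71,  2.04, -0.41,  0.7 ,  0.62]))
(np.float64(0.1489294562753669), np.int64(90), 0.05, np.float64(4.285743473790753e-05), array([-0.31,  0.25,  0.87,  1.91, -0.2 ,  1.  ,  0.73]), array([-0.14,  0.47,  0.71,  2.05, -0.43,  0.69,  0.92]))
(np.float64(0.14864888260792908), np.int64(60), 0.1, np.float64(3.419369634848571e-05), array([-0.34,  0.29,  0.91,  1.89, -0.2 ,  1.03,  0.2 ]), array([-0.18,  0.5 ,  0.75,  2.03, -0.42,  0.73,  0.37]))
```

View pics/o16.png

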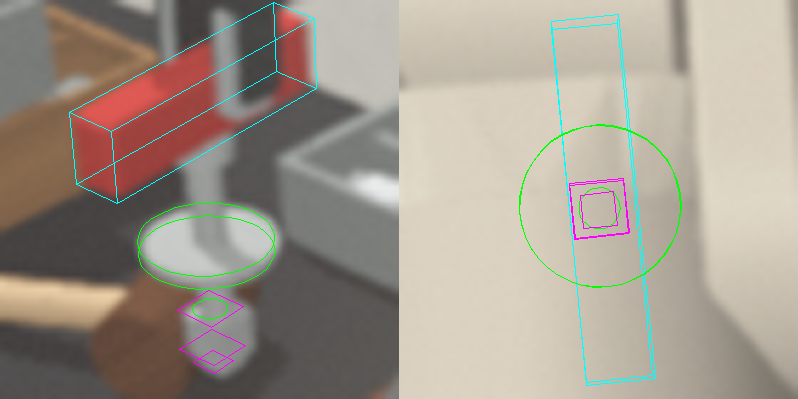

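```bash
cat > joint.py <<'E'
from ov import *
from kin2 import fk
L=np.load("L.npy")
qs={14:[-1.094,-0.135,1.004,2.235,0.231,0.474,-1.716],15:[-1.272,-0.334,1.455,1.93,0.398,1.308,-0.906],16:[-1.355,0.011,1.282,1.862,-0.025,1.344,-1.549]}
d0=np.array([-0.042,0,0.014]); data=[]
B=np.stack([[0,0,1.],[0,1,0],[-1,0,0]],0).T  # key axes in tool: x=tool z, y=tool y, z=-tool x
B=np.array([[0,0,-1.],[0,1,0],[1,0,0]])
half=np.array([.048,.009,.013])
for t,q in qs.items():
    p,T=fk(q,L); c=p+T@d0
    for n in ("side","top"):
        pts=redpts(n,f"pics/{n}{t}.npz",c)[0]
        if len(pts)>30: data.append((t,n,p,T,pts,1/np.sqrt(len(pts))))
def f(v,full=False):
    Rt=B@R.from_rotvec(v[3:6]).as_matrix(); d=d0+v[:3]; r=[]
    for t,n,p,T,pts,w in data:
        b=p+T@d; K=T@Rt; e=sdf((pts-b)@K,half)
        if full: print(t,n,len(pts),"med",np.median(e).round(4),"mad",np.median(abs(e)).round(4))
        r.append(np.clip(e,-.01,.01)*w/0.002)
    return np.concatenate(r+[v[3:6]/np.radians([1.0,10,1.0])*0.3])
s=least_squares(f,np.zeros(6),x_scale=[.01]*3+[.05]*3); print("d",(d0+s.x[:3]).round(4),"rot",np.degrees(s.x[3:]).round(2),s.cost); f(s.x,True)
Rt=B@R.from_rotvec(s.x[3:6]).as_matrix(); d=d0+s.x[:3]; np.savez("grip.npz",Rt=Rt,d=d)
p,T=fk(qs[16],L); overlay(16,p+T@d,T@Rt,"pics/j16.png",cams=("side",)); p,T=fk(qs[15],L); overlay(15,p+T@d,T@Rt,"pics/j15.png",cams=("side",))
cv2.imwrite("pics/j.png",np.hstack([cv2.imread("pics/j16.png"),cv2.imread("pics/j15.png")]))
E
python3 joint.py
```

```text
d [-0.0406  0.0004  0.0129] rot [0.01 4.67 0.27] 1.0773243247761817
14 side 233 med 0.0002 mad 0.0008
14 top 260 med 0.0005 mad 0.0011
15 side 387 med -0.0005 mad 0.0007
15 top 85 med -0.0002 mad 0.0009
16 side 362 med -0.0005 mad 0.0008
```

View pics/j.png

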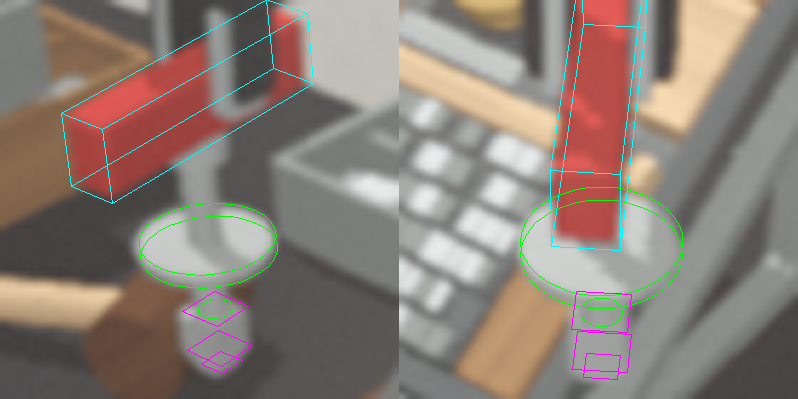

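The joint fit over three views gives the grip: pitch 4.7°, bar 13 mm off along the jaw width, residuals about 1 mm. The overlay now matches bar, collar and tip in both pictures. Next I plan the leg to the hole at the original yaw.

```bash
sed -i 's/^z=np.load("fit.npz").*$/g=np.load("grip.npz"); Rt=g["Rt"]; d=g["d"]/' plan2.py
cat > plan4.py <<'E'
from plan2 import *
from pl import rows
print("yaw0",y0,"bar0",b0)
for via in (0,0.05,0.08):
    h=pose([*hole,0.24],-55); seg=interp(p0,T0,*h,16); t=[(a+np.array([via*np.sin(np.pi*(i+1)/16),0,0]),B) for i,(a,B) in enumerate(seg)]
    Q2=follow(q0,t,0.05,sub=2); e=pose([*hole,0.118],-55); Q3=follow(Q2[-1],interp(*h,*e,8),0.05,sub=2)
    print(via,margin(np.vstack([Q2,Q3])).round(2),Q2[-1].round(2),Q3[-1].round(2))
    if via==0.05: T_=t
rows(p0,T0,T_); print("target p",h[0],h[1].round(3))
E
python3 plan4.py
```

```text
yaw0 -84.83200743383294 bar0 [ 0.44938133 -0.00159394  0.37011431]
0 [1.64 0.37 0.14 0.49 0.89 0.59 1.51] [-0.34  0.44  0.98  1.85 -0.33  1.09 -0.2 ] [-0.22  0.6   0.84  1.95 -0.48  0.86 -0.1 ]
0.05 [1.68 0.44 0.14 0.49 0.9  0.59 1.58] [-0.33  0.44  0.96  1.85 -0.32  1.08 -0.21] [-0.21  0.59  0.83  1.95 -0.47  0.86 -0.11]
0.08 [1.71 0.48 0.15 0.49 0.91 0.59 1.62] [-0.33  0.44  0.96  1.85 -0.32  1.08 -0.22] [-0.21  0.59  0.82  1.95 -0.46  0.86 -0.11]
[[0.18, 0.48, -0.24, -0.005, 0.0, 0.001], [0.18, 0.49, -0.22, -0.005, 0.0, 0.0], [0.19, 0.49, -0.19, -0.005, -0.001, 0.001], [0.19, 0.49, -0.14, -0.006, 0.0, 0.0], [0.19, 0.49, -0.1, -0.005, 0.0, 0.001], [0.2, 0.48, -0.03, -0.005, 0.0, 0.0], [0.2, 0.47, 0.01, -0.005, 0.0, 0.001], [0.2, 0.45, 0.08, -0.005, 0.0, 0.0]]
[[0.21, 0.43, 0.14, -0.005, -0.001, 0.001], [0.22, 0.41, 0.19, -0.006, 0.0, 0.0], [0.22, 0.39, 0.25, -0.005, 0.0, 0.001], [0.23, 0.35, 0.3, -0.005, 0.0, 0.0], [0.22, 0.34, 0.33, -0.005, 0.0, 0.001], [0.24, 0.3, 0.38, -0.005, 0.0, 0.001], [0.23, 0.29, 0.39, -0.005, -0.001, 0.0], [0.24, 0.27, 0.41, -0.005, 0.0, 0.001]]
end [ 0.4767 -0.2923  0.1984] T
 [[-0.067  0.567 -0.821]
 [-0.049 -0.823 -0.565]
 [-0.997  0.002  0.083]]
target p [ 0.47640997 -0.29221107  0.19845809] [[-0.067  0.57  -0.819]
 [-0.046 -0.822 -0.568]
 [-0.997 -0.     0.081]]
```

Request:
step_arm([
  [0.18,0.48,-0.24,-0.005,0,0.001],
  [0.18,0.49,-0.22,-0.005,0,0],
  [0.19,0.49,-0.19,-0.005,-0.001,0.001],
  [0.19,0.49,-0.14,-0.006,0,0],
  [0.19,0.49,-0.1,-0.005,0,0.001],
  [0.2,0.48,-0.03,-0.005,0,0],
  [0.2,0.47,0.01,-0.005,0,0.001],
  [0.2,0.45,0.08,-0.005,0,0],
])

```text
t: 23.3
eef_pos: [0.5176, -0.1466, 0.2637]
tool_rot: [-0.122, -0.671, -0.12, 0.721]
contact_force: [0.0, 0.0, -3.3]
gripper_width: 0.182
```

Request:
step_arm([
  [0.21,0.43,0.14,-0.005,-0.001,0.001],
  [0.22,0.41,0.19,-0.006,0,0],
  [0.22,0.39,0.25,-0.005,0,0.001],
  [0.23,0.35,0.3,-0.005,0,0],
  [0.22,0.34,0.33,-0.005,0,0.001],
  [0.24,0.3,0.38,-0.005,0,0.001],
  [0.23,0.29,0.39,-0.005,-0.001,0],
  [0.24,0.27,0.41,-0.005,0,0.001],
])

```text
t: 24.3
eef_pos: [0.4758, -0.2927, 0.1984]
tool_rot: [-0.22, -0.647, -0.201, 0.702]
contact_force: [-0.1, -0.1, -2.6]
gripper_width: 0.179
```

```bash
cat > look3.py <<'E'
import sys
from ov import *
from pl import rows
tag=sys.argv[1]; g=np.load("grip.npz"); p,T,o=now(); print(o["t"],o["q"].round(3),p,"F",o["contact_force"].round(1),"M",o["torque"].round(2),round(o["gripper_width"],3))
b=p+T@g["d"]; K=T@g["Rt"]; print("bar",b.round(4),"key z",K[:,2].round(3),"tip",(b-.103*K[:,2]).round(4),"collar rel hole mm",((b-.058*K[:,2]-[.4688,-.298,.06])*1000).round(1))
im,d=bot.read_camera("side"); np.savez(f"pics/side{tag}.npz",im=im,d=d)
B=np.array([[0,0,-1.],[0,1,0],[1,0,0]]); pts=redpts("side",f"pics/side{tag}.npz",b)[0]
f=lambda v:np.concatenate([np.clip(sdf((pts-b-v[:3])@(K@R.from_rotvec(v[3:]).as_matrix()),np.array([.048,.009,.013])),-.01,.01)/.002/np.sqrt(len(pts)),v[3:]/np.radians([1.,3.,1.])*.3,v[:3]/.003*.1])
s=least_squares(f,np.zeros(6)); print("refit shift mm",(s.x[:3]*1000).round(1),"rot",np.degrees(s.x[3:]).round(1),len(pts))
overlay(tag,b,K,f"pics/a.png",cams=("side",)); overlay(tag,b,K,f"pics/b.png",s=8,half=25,cams=("side",)); 
c=cv2.imread("pics/a.png"); cv2.imwrite(f"pics/p{tag}.png",np.hstack([c,cv2.resize(im[230:400,300:470,::-1],(c.shape[0],c.shape[0]),interpolation=cv2.INTER_CUBIC)]))
T1=None
E
python3 look3.py 17
```

```text
24.3 [-0.333  0.439  0.971  1.851 -0.319  1.082 -0.213] [ 0.47583002 -0.29269003  0.19840842] F [-0.1 -0.1 -2.6] M [ 0.05 -0.1   0.02] 0.179
bar [ 0.4682 -0.2984  0.24  ] key z [-0.     0.003  1.   ] tip [ 0.4682 -0.2986  0.137 ] collar rel hole mm [ -0.6  -0.5 122. ]
refit shift mm [ 0.1  1.5 -0.5] rot [ 0.  -0.6 -0. ] 352
```

View pics/p17.png

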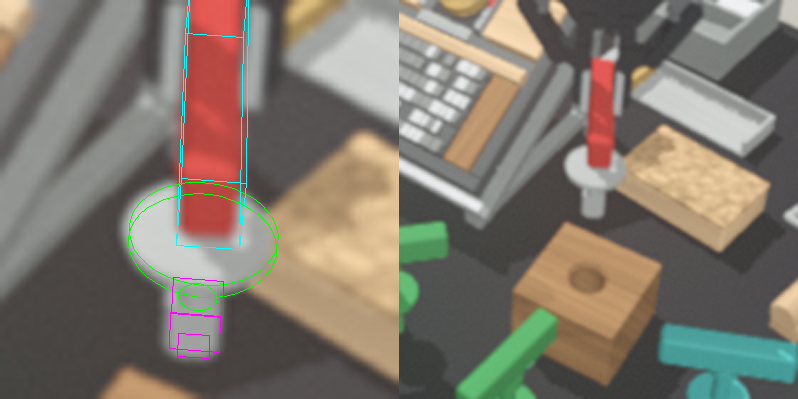

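The key hangs upright over the hole (tip at right crop (593,205), hole at (588,278)), within about 1.5 mm by both estimates. I lower it along world z.

Request:
step_arm([
  [0.4,0,-0.03,0,0,0],
  [0.5,0,-0.04,0,0,0],
  [0.5,0,-0.04,0,0,0],
  [0.4,0,-0.03,0,0,0],
  [0.2,0,-0.02,0,0,0],
  [0.2,0,-0.02,0,0,0],
  [0.2,0,-0.02,0,0,0],
  [0,0,0,0,0,0],
])

```text
t: 25.35
eef_pos: [0.4765, -0.2914, 0.1019]
tool_rot: [-0.219, -0.647, -0.201, 0.702]
contact_force: [0.4, -0.1, -2.6]
gripper_width: 0.182
```

```bash
python3 look3.py 18
```

```text
25.35 [-0.244  0.558  0.865  1.936 -0.436  0.905 -0.136] [ 0.4765109  -0.2913916   0.10190838] F [ 0.4 -0.1 -2.6] M [ 0.08 -0.12  0.04] 0.182
bar [ 0.4689 -0.2971  0.1435] key z [0.    0.002 1.   ] tip [ 0.4689 -0.2973  0.0405] collar rel hole mm [ 0.1  0.8 25.5]
refit shift mm [-0.2  1.6 -0.5] rot [ 0.  -0.7  0. ] 337
```

View pics/p18.png

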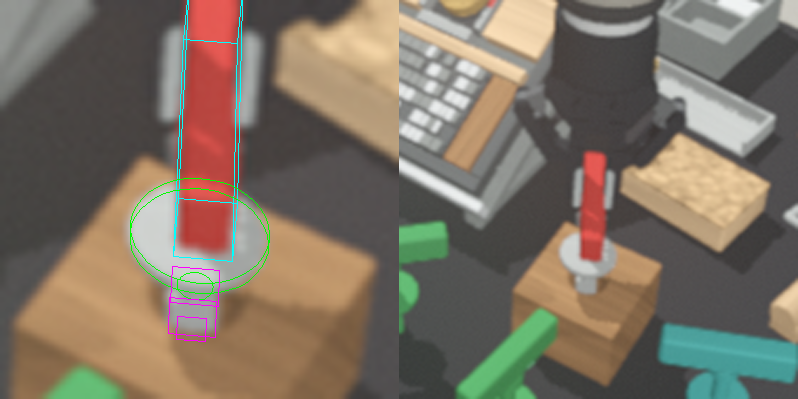

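The tip is in the hole with no contact force and the collar about 25 mm above the block. I continue down.

Request:
step_arm([
  [0.2,0,-0.015,0,0,0],
  [0.15,0,-0.01,0,0,0],
  [0.12,0,-0.01,0,0,0],
  [0.08,0,-0.01,0,0,0],
  [0.04,0,0,0,0,0],
  [0,0,0,0,0,0],
])

```text
t: 26.15
eef_pos: [0.4766, -0.2918, 0.0786]
tool_rot: [-0.219, -0.647, -0.2, 0.702]
contact_force: [0.1, 0.8, -1.6]
gripper_width: 0.182
```

```bash
python3 look3.py 19
```

```text
26.15 [-0.22   0.588  0.835  1.951 -0.466  0.862 -0.115] [ 0.47661931 -0.29175275  0.07860659] F [ 0.1  0.8 -1.6] M [ 0.13 -0.15  0.  ] 0.182
bar [ 0.469  -0.2974  0.1202] key z [-0.     0.002  1.   ] tip [ 0.469  -0.2977  0.0172] collar rel hole mm [0.2 0.4 2.2]
refit shift mm [ 1.6 -1.2 -0.6] rot [-0.  -0.8 -0. ] 312
```

View pics/p19.png

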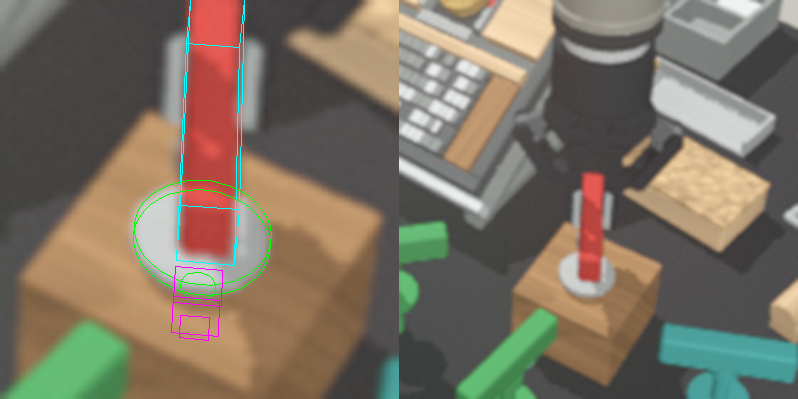

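Request:
step_arm([
  [0.03,0,0,0,0,0],
  [0.03,0,0,0,0,0],
  [0,0,0,0,0,0],
])

```text
t: 26.58
eef_pos: [0.4764, -0.2918, 0.0762]
tool_rot: [-0.219, -0.647, -0.201, 0.702]
contact_force: [1.1, 1.1, -3.0]
gripper_width: 0.18
```

Request:
step_arm([
  [0.02,0,0,0,0,0],
  [0.02,0,0,0,0,0],
  [0,0,0,0,0,0],
])

```text
t: 26.95
eef_pos: [0.4766, -0.292, 0.0755]
tool_rot: [-0.219, -0.647, -0.201, 0.702]
contact_force: [-3.3, 1.9, 7.0]
gripper_width: 0.181
```

The upward force rose by about 10 N, so the collar is on the block. I release and retreat.

Request:
step_arm([
  [0,0,0,0,0,0],
  [0,0,0,0,0,0],
  [0,0,0,0,0,0],
  [0,0,0,0,0,0],
  [0,0,0,0,0,0],
  [0,0,0,0,0,0],
], fingers=-1)

```text
t: 27.7
eef_pos: [0.4764, -0.2919, 0.0746]
tool_rot: [-0.219, -0.647, -0.201, 0.702]
contact_force: [0.1, 0.2, -0.2]
gripper_width: 0.998
```

```bash
python3 look3.py 20
```

```text
27.7 [-0.216  0.593  0.829  1.953 -0.472  0.855 -0.111] [ 0.47635306 -0.29187647  0.07462866] F [ 0.1  0.2 -0.2] M [0.09 0.02 0.04] 0.998
bar [ 0.4687 -0.2976  0.1162] key z [-0.     0.002  1.   ] tip [ 0.4687 -0.2978  0.0132] collar rel hole mm [-0.1  0.3 -1.8]
refit shift mm [ 0.3 -0.   0. ] rot [-0. -0.  0.] 343
```

View pics/p20.png

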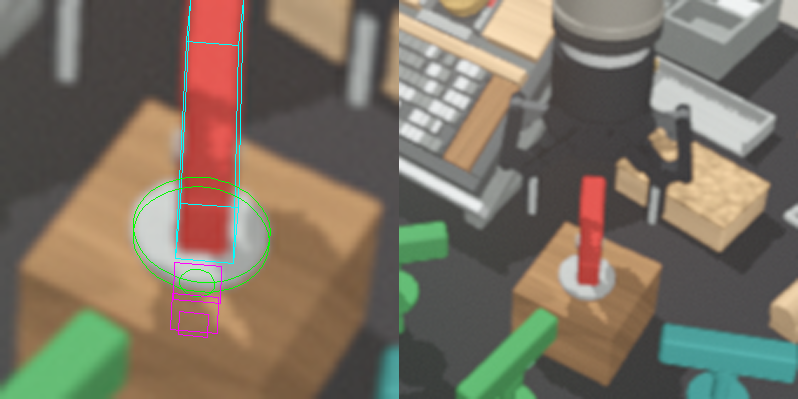

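The fingers are open on both sides (left crop (65,40) and (360,60)) and the key stands in the block. I retreat upwards along the tool axis.

Request:
step_arm([
  [-0.2,0,0,0,0,0],
  [-0.4,0,0,0,0,0],
  [-0.5,0,0,0,0,0],
  [-0.6,0,0,0,0,0],
  [-0.6,0,0,0,0,0],
  [-0.6,0,0,0,0,0],
  [-0.5,0,0,0,0,0],
  [0,0,0,0,0,0],
])

```text
t: 28.75
eef_pos: [0.4866, -0.286, 0.2126]
tool_rot: [-0.22, -0.648, -0.2, 0.701]
contact_force: [-0.6, -0.5, -0.2]
gripper_width: 0.999
```

Run:
```python
from ov import *
from pl import *
p,T,o=now(); print(o["t"],o["q"].round(3),p,o["contact_force"].round(1))
B=[];b0=np.array([.4688,-.298,.118]); K0=down(-55); K0=np.stack([K0[:,2],K0[:,1],-K0[:,0]],1)
Q=[]
for n in ("side","top"):
    im,d=bot.read_camera(n); np.savez(f"pics/{n}21.npz",im=im,d=d); q=redpts(n,f"pics/{n}21.npz",b0)[0]; Q.append(q)
pts=np.vstack(Q)
f=lambda v:np.concatenate([np.clip(sdf((pts-b0-v[:3])@(K0@R.from_rotvec(v[3:]).as_matrix()),np.array([.048,.009,.013])),-.01,.01)])
s=least_squares(f,np.zeros(6)); K=K0@R.from_rotvec(s.x[3:]).as_matrix(); b=b0+s.x[:3]; print([len(q) for q in Q],"bar",b.round(4),"z",K[:,2].round(3),"collar rel",((b-.058*K[:,2]-[.4688,-.298,.06])*1000).round(1))
from face import rect
rect([("top","pics/top21.npz"),("side","pics/side21.npz")],C,4.0,"pics/rect21.png")
cv2.imwrite("pics/side21.png",np.load("pics/side21.npz")["im"][:,:,::-1]); cv2.imwrite("pics/top21.png",np.load("pics/top21.npz")["im"][:,:,::-1])
```

```text
28.75 [-0.354  0.433  0.98   1.824 -0.313  1.112 -0.237] [ 0.48661718 -0.28595948  0.21258781] [-0.6 -0.5 -0.2]
[338, 35] bar [ 0.4679 -0.296   0.1165] z [ 0.014 -0.025  1.   ] collar rel [-1.7  3.5 -1.5]
```

View pics/side21.png

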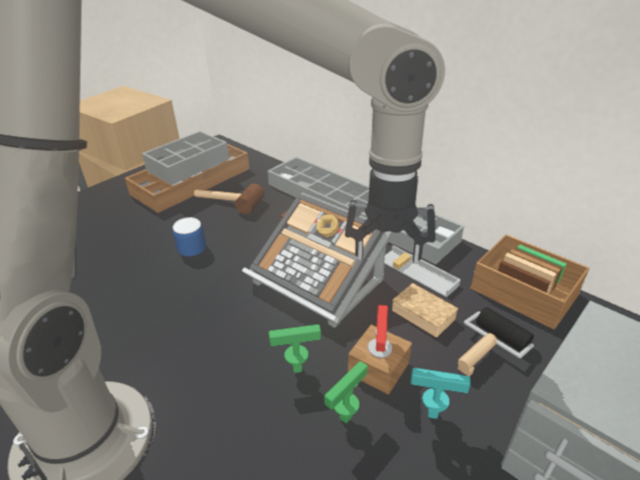

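View pics/rect21.png

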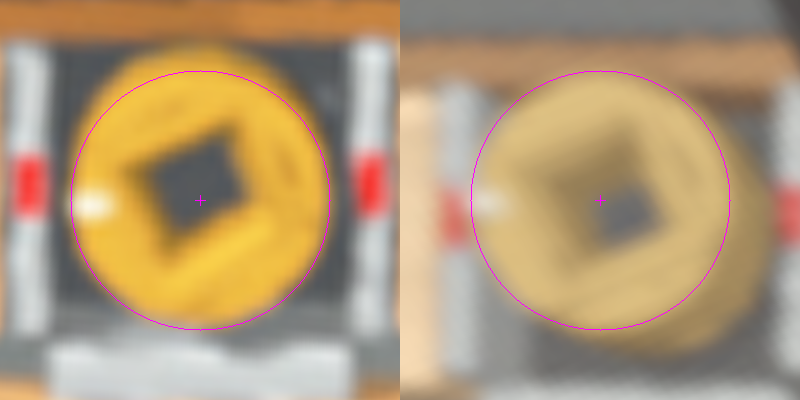

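View pics/top21.png

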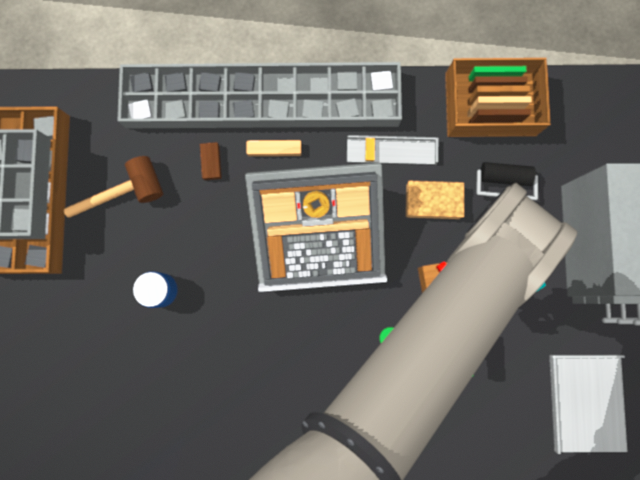

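Run:
```python
from ov import *
from pl import *
b0=np.array([.4688,-.298,.118]); K0=down(-55); K0=np.stack([K0[:,2],K0[:,1],-K0[:,0]],1)
for t in (0,21):
    pts=redpts("side",f"pics/side{t}.npz",b0)[0]
    f=lambda v:np.concatenate([np.clip(sdf((pts-b0-v[:3])@(K0@R.from_rotvec(v[3:]).as_matrix()),np.array([.048,.009,.013])),-.01,.01),v[3:]*.05])
    s=least_squares(f,np.zeros(6)); print(t,len(pts),(s.x[:3]*1000).round(1),np.degrees(s.x[3:]).round(1))
a=[cv2.resize(np.load(f"pics/side{t}.npz")["im"][290:390,335:425,::-1],(396,440),interpolation=cv2.INTER_CUBIC) for t in (0,21)]
cv2.imwrite("pics/cmp.png",np.hstack(a))
```

```text
0 358 [ 1.1  1.  -1.7] [ 0.7 -0.2  0.8]
21 338 [-0.9  2.1 -1.6] [ 0.6 -0.2 -2. ]
```

View pics/cmp.png

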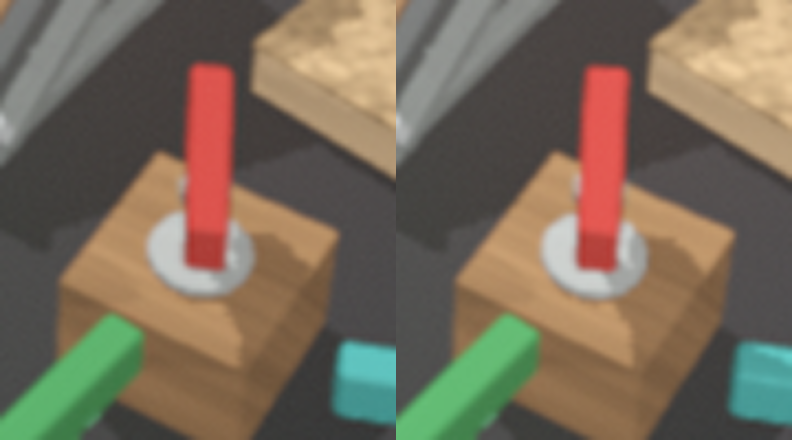

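The before (left) and after (right) crops show the key at the same height and upright, with the same collar fit within 2 mm and under 1° of tilt. The robot is clear, so I hand in.

Run:
```python
from station import bot
print(bot.hand_in())
```

```text
the job is handed in; nothing more can be done
None
```

I used the red key to turn the quoin head to its stop, put the key back in its block, and handed the job in at about 29 s of the 54 s. No verdict was reported.

**Locking:** The tip went about 15–16 mm into the recess. I turned the head clockwise until its white tick came within about 3° of the left red mark. A further nudge did not move the tick, and the force had risen to about 22 N. The tick still pointed there in the last pictures.

**Key in its block:** At the end the key stood upright, within 1° of vertical. Its height matched the start to within 0.1 mm, and its position to about 2 mm. The gripper was open, clear of everything and reading no contact force. By eye, nothing else had moved in the last pictures, though I did not measure each item. The arm hid the turquoise key and one green key in the top view, but both showed in place in the side view.

Four checks failed or disagreed on the way:
- **Reported tool position:** it was about 40 mm too far along the tool's x axis compared with the cameras. My first grip closed on air above the bar. I trusted the cameras from then on.
- **Slip in the jaws:** the key slid about 13 mm along the bar and tilted about 5° by the time it was out of the recess. I refitted its pose from three pairs of pictures and corrected for it.
- **Joint limits:** on the way back joints 2 and 3 came right up to their limits, without passing them as far as I saw, and the tool stopped short of the block. I planned another route with a fitted model of the arm.
- **Final position fit:** the last two fits of the key's sideways position differed by up to 1.5 mm, both well inside the 10 mm allowed.

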